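# Set the cob mill's burr gap and load it

### The job

Get the cob mill ready to run: turn the adjusting ring clockwise until the burrs touch, then back it off four clicks. With the gap set, and with the feed carriage still drawn out, put every maize cob on the table into the carriage's hopper, then push the carriage home until its catch snaps in. The bowl must also end up standing upright on the table centred under the spout; leave the bottle, scoop and dipstick where they are.

Things in the scene. Friction and masses are not known exactly. Their poses are not given: they have to be found in the camera images.
- ring (a joint): burr adjusting ring on top of the mill's head, turning about the vertical. Rad: 0 = burrs touch (hard stop), grows anticlockwise seen from above (backing off), end stop 2.6. A sprung pawl clicks between its 20 rim teeth: one click = 0.314 rad (18 degrees), detents at 0, 0.314, 0.628..; let go near a detent it settles into it. A click takes about 0.15 N m.
- ring_grip (a point): centre of the ring's black upright grip fin (76 mm long, 14 mm thick, 36 mm tall), on the turning axis; the fin reaches 18 mm above and below. Below it the aluminium disc (76 mm diameter, its top face 18 mm below this point), then the head's top, 44 mm below. x axis along the fin, turning with the ring; z up.
- carriage (a joint): feed carriage: open-topped steel hopper on a straight slide. m: 0 = drawn right out, 0.100 = home against the head (end stop). Near home it rides over a spring catch (crest at 0.094, about 5 N plus 1.5 N friction), which then snaps it home and holds it; elsewhere it stays where left. A bar guard 150 mm above the table covers the half nearer the head when it is home.
- hopper_floor (a point): centre of the carriage's inner floor (34 mm above the table), moves with it. x axis: along the hopper's long side; y axis: away from the mill head, so the carriage slides home along -y; z up. Inside 150 mm along x, 100 mm along y, walls 6 mm thick and 60 mm high above this floor.
- push_face (a point): centre of the outer face of the push plate on the carriage's end away from the head (plate 90 mm wide along x, 40 mm tall, this point 78 mm above the table), same axes as the hopper: push it along -y.
- spout_drop (a point): fixed point on the table below the lip of the mill's spout, 65 mm in front of the head's face towards the robot. The sloping chute is 50 mm wide; its lip ends 10 mm nearer the head than this point, underside about 75 mm above the table. x axis points from the spout into the mill, y towards the carriage, z up.
- bowl_mid (a point): centre of the white ceramic bowl, half-way up on its axis: steep round wall of 120 mm outer diameter at the rim, 96 mm at the foot, 60 mm high, wall 8 mm thick, floor 8 mm thick, 0.3 kg. Stands upright at the start.
- bottle: blue plastic bottle with twist cap, 70 mm wide, 190 mm tall; a bystander. Origin at the centre of its underside.
- scoop: orange plastic scoop, 200 mm long; a bystander. Origin at its underside near the middle.
- dipstick: stainless dipstick with a loop, 260 mm long, lying flat; a bystander. Origin on the blade's middle.
- cob1_mid (a point): dried maize cob (may be absent), 120 mm long and 36 to 37 mm thick, rigid, about 0.12 kg, lying on the table; this point is its centre, x axis along the cob.
- cob2_mid (a point): dried maize cob (may be absent), 120 mm long and 36 to 37 mm thick, rigid, about 0.12 kg, lying on the table; this point is its centre, x axis along the cob.
- cob3_mid (a point): dried maize cob (may be absent), 120 mm long and 36 to 37 mm thick, rigid, about 0.12 kg, lying on the table; this point is its centre, x axis along the cob.
- cob4_mid (a point): dried maize cob (may be absent), 120 mm long and 36 to 37 mm thick, rigid, about 0.12 kg, lying on the table; this point is its centre, x axis along the cob.
Things that resemble listed ones, but are neither listed nor needed, are in the scene too. Leave any orange or white look-alike of the part that bears cob3_mid alone.

How it is judged:
By the outcome, as a careful person would: the job done as asked, in the order asked, and still so for the second after the job is handed in, with the robot touching nothing.
Of cob1, cob2, cob3, cob4 only 2 to 4 are there at a start; the rules pass over those that are not, and their reading is None.
At some moment in a run one of cob1, cob2, cob3, cob4, bowl may be knocked a few centimetres aside while the robot is not near it.
Once in a run the grip may slacken for a moment while it holds something.
It also fails if it takes over 210 s, if anything falls off the work surface, if the arm or the gripper's body presses on something with over 40 N, if the wrist force passes 120 N, or if a joint passes its speed limit or range.

### The arm

A 6-joint arm with a two-finger parallel gripper is mounted at the origin on the work surface. World frame = base frame: x ahead of the robot, y to its left, z up, the work surface at z = 0. Lengths are in m, angles in degrees, forces in N, time in s.
With the tool pointing down it reaches from about 0.4 to 0.825 m from the base axis. Payload 7 kg.
Tool frame: the origin (TCP) lies on the centre line of the jaws, within the pads' length; the fingertips stand 8 mm ahead of it and the grasp point (between the pads) lies 11 mm behind it; z points along the fingers, y is the line along which they close (so a half turn about z gives the same grasp; the last joint's range is limited). The gripper opens to 88 mm and grips with 3 to 60 N. Pads are 19 mm wide; open, the fingers measure 130 mm over their backs; the gripper's body (78 mm by 193 mm) begins 47 mm behind the grasp point.
Start: joints at [92.596, 20.546, 0.682, 0, -70.136, -16.507], TCP at [0.162, 0.655, 0.235] pointing down, gripper open.
Joint ranges: [-176.03, 176.03], [-82.01, 121.73], [-58.28, 71.71], [-173.87, 95.51], [-174.79, -0.11], [-173.66, 173.66]. Speed limits (degrees/s): [136.94, 136.94, 172.46, 180, 180, 180].

### API

Orientations are given as [roll, pitch, yaw] about the fixed x, y, z axes, in that order (R = Rz(yaw) Ry(pitch) Rx(roll)).
In Python, from plant import telemetry, viewer, close_job, models gives the robot as it stands.
- The arm moves only by the shell command python3 -m handwheel 'ROWS' [FORCE]. ROWS is JSON, a list of rows, each an object with "grip": the closure, from -1 (fully open) to 1 (shut); "travel": the shift along the tool's x, y, z as a fraction of full scale, a list of three; "spin": the turn about the tool's z as a fraction of full scale. A call has 1 to 8 rows; each row shifts and turns the commanded pose from where the row before left it, along the tool's axes as they then stand; what a row does not reach is not made up. Full scale, the value 1, is 0.025 m for a shift and 5 degrees for a turn. A row lasts 1/8 s, in which the tool goes at most 62.5 mm and 10.7 degrees, less where a joint would pass 70% of its speed; a pose out of reach is approached as far as the arm can. A call with a number of a shift or a turn outside -1 to 1 is refused whole. A call with a gripper value outside its range is refused whole. The fingers move at their own pace and stop on an object; FORCE is the grip in N (left out, the last holds). Time passes only in rows, so rows that do not move let the fingers close. It gives the time, the measured TCP pose, the force, the opening and the grip force at its end, in the units of the state.
- telemetry.get_state(): the state, without advancing time (a new reading comes with each control period).
- viewer.capture(name): name is "scene" or "top" or "wrist"; returns the picture (384x512x3 uint8, red, green, blue); there is no depth.
- viewer.calibration(name): a dict with "fx", "fy", "cx", "cy" (pixels), "k1" (the pictures are not rectified: a ray, as slopes to the right and down, at radius r is drawn at 1 + k1 r^2 times it, then the intrinsics apply), "T" (4x4, takes a point from camera to world coordinates); the wrist camera has in their place "T_tool_cam" (4x4, takes a point from camera to tool coordinates, whose origin is the TCP and whose axes are the flange's). Camera axes: x right, y down, z forward; pixel columns grow to the right and rows downward; lengths in m; the calibration is good to about 2 mm. A picture is of the moment at which its call begins: read the wrist's pose just before it. calibration takes no time and is no camera call.
- close_job(): hands the job in; it is judged then, once.
Trained networks look in the newest picture that a camera, given by its name, has taken for a name from the list of things; names that differ only in an ending like _2 or _b are one class to them, and where a whole thing is asked for, a point or a joint stands for the part that bears it (a point fixed in the world has none). Each returns a list of dicts, best first, with "p" (0 to 1); they miss things now and then, are a little off and sometimes report something else, mostly with a low value. They report only what shows in the picture. A call takes as long as a camera call. They do not tell look-alikes from the thing itself.
- models.find_in(camera, thing): "position" ([column, row] in pixels, amid what is visible of it).
The state is a dict: "time_s": time; "joints": joint angles; "qd": joint speeds; "joint_torque": joint torques, N m; "tcp_pos": TCP position; "eef_rot": TCP orientation; "contact_force": force on the tool from outside, world axes, zero at the start; "moment": the same for the moment, N m; "gripper_width": finger opening in m; "gripper_force": force on a finger pad.
Only numpy, scipy, OpenCV 4.12 (cv2) and the standard library are available. Lean on these libraries where they do the work, as an engineer would, in place of code of your own. Each camera call takes 0.05 s, during which the arm holds its last target. There are 200 camera calls.

## Working session

There is one attempt and no reset: what is moved stays moved. The work goes in short steps, Python scripts to look and compute and a shell command to move; the robot and the scene stay as the last step left them, time stands still between calls to the robot, and variables do not carry over. Pictures are saved under pics/ and viewed, at most 14 in all, crops included, and the job is handed in when it is done.

```bash
ls; mkdir -p pics
python3 - <<'E'
from plant import telemetry, viewer, models
import cv2, numpy as np
print(telemetry.get_state())
for n in ["scene","top","wrist"]:
    c=viewer.calibration(n); print(n,{k:(np.round(v,3).tolist()) for k,v in c.items()})
for n in ["scene","top"]:
    im=viewer.capture(n); cv2.imwrite(f"pics/{n}0.png",cv2.resize(im[:,:,::-1],(800,600),interpolation=cv2.INTER_CUBIC))
    for t in ["ring_grip","hopper_floor","push_face","bowl_mid","cob1_mid","bottle","scoop","dipstick"]:
        print(n,t,[(np.round(d["position"]).tolist(),round(d["p"],2)) for d in models.find_in(n,t)])
E
```

```text
pics
{'time_s': 0.0, 'joints': array([ 9.25950864e+01,  2.05909024e+01,  6.33669209e-01, -1.88632026e-02,
       -7.01371266e+01, -1.65073230e+01]), 'qd': array([ 0.01027598,  0.00407268,  0.03879144,  0.0965421 ,  0.18108378,
       -0.05787281]), 'joint_torque': array([-1.27568356e-06, -5.82721245e+01,  2.93058693e+01,  6.99716493e+00,
        7.05792612e-03, -1.60461550e-04]), 'tcp_pos': array([0.16220766, 0.65472306, 0.23363186]), 'eef_rot': array([ 1.79904491e+02, -9.81180863e-03, -1.39186522e+01]), 'contact_force': array([0.21014168, 0.20022715, 0.33586334]), 'moment': array([ 0.03260094, -0.04585653, -0.01535514]), 'gripper_force': 0.0, 'gripper_width': 0.08750066445360116}
scene {'fx': 374.96, 'fy': 374.96, 'cx': 250.139, 'cy': 180.738, 'k1': -0.123, 'T': [[-0.761, 0.509, -0.402, 1.002], [0.648, 0.594, -0.476, 0.625], [-0.003, -0.623, -0.782, 1.117], [0.0, 0.0, 0.0, 1.0]]}
top {'fx': 363.595, 'fy': 363.595, 'cx': 250.395, 'cy': 191.83, 'k1': -0.016, 'T': [[0.009, -0.999, 0.05, 0.442], [-1.0, -0.009, -0.002, 0.014], [0.003, -0.05, -0.999, 1.288], [0.0, 0.0, 0.0, 1.0]]}
wrist {
[... 243 characters left out ...]
ene hopper_floor [([230.0, 223.0], 0.64)]
scene push_face [([233.0, 224.0], 0.82)]
scene bowl_mid [([205.0, 126.0], 0.68), ([164.0, 143.0], 0.61)]
scene cob1_mid [([267.0, 196.0], 0.75)]
scene bottle [([145.0, 162.0], 0.84)]
scene scoop [([164.0, 140.0], 0.84), ([196.0, 173.0], 0.44)]
scene dipstick [([336.0, 294.0], 0.76)]
top ring_grip [([294.0, 155.0], 0.8), ([347.0, 130.0], 0.74)]
top hopper_floor [([223.0, 157.0], 0.8)]
top push_face [([229.0, 155.0], 0.69)]
top bowl_mid [([367.0, 218.0], 0.56)]
top cob1_mid [([236.0, 206.0], 0.79)]
top bottle [([346.0, 131.0], 0.77), ([379.0, 175.0], 0.54), ([124.0, 182.0], 0.22)]
top scoop [([378.0, 176.0], 0.73)]
top dipstick [([124.0, 191.0], 0.67)]
```

View pics/scene0.png

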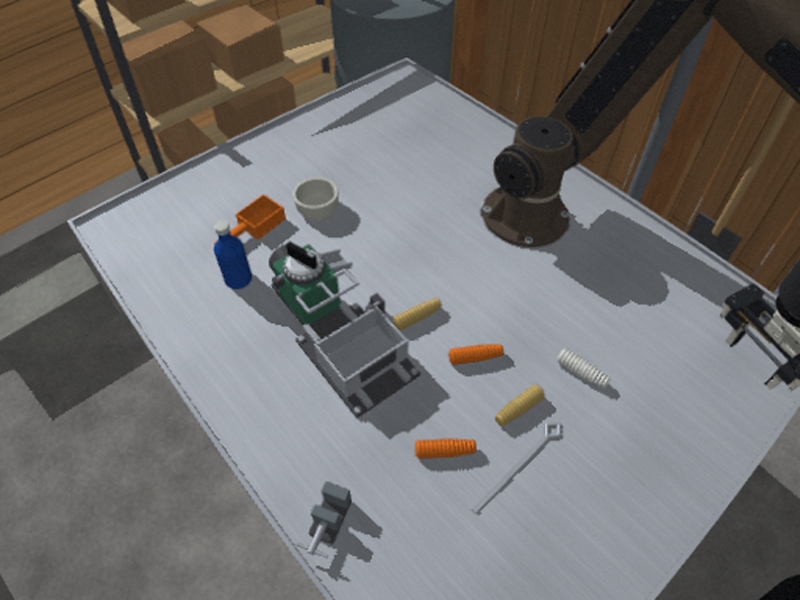

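View pics/top0.png

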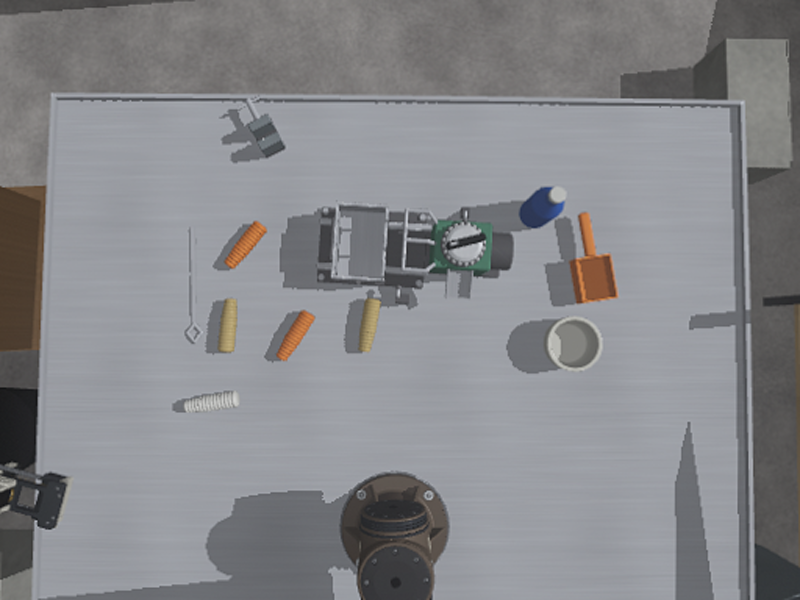

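```bash
cat > h.py <<'E'
import numpy as np, cv2
from scipy.spatial.transform import Rotation as R
from plant import telemetry, viewer, models
def rays(n, px, st=None):
    c=viewer.calibration(n); K=np.array([[c['fx'],0,c['cx']],[0,c['fy'],c['cy']],[0,0,1.]])
    u=cv2.undistortPoints(np.float64(px).reshape(-1,1,2),K,np.array([c['k1'],0,0,0.]))[:,0]
    if n=="wrist":
        s=st or telemetry.get_state(); T=np.eye(4); T[:3,:3]=R.from_euler('xyz',s['eef_rot'],degrees=True).as_matrix(); T[:3,3]=s['tcp_pos']
        T=T@np.array(c['T_tool_cam'])
    else: T=np.array(c['T'])
    return T[:3,3], np.c_[u,np.ones(len(u))]@T[:3,:3].T
def on_z(n,px,z,st=None):
    o,d=rays(n,px,st); return o+d*((z-o[2])/d[:,2])[:,None]
def tri(n1,p1,n2,p2):
    (a,d),(b,e)=rays(n1,[p1]),rays(n2,[p2]); d=d[0];e=e[0]
    s=np.linalg.lstsq(np.c_[d,-e],b-a,rcond=None)[0]; P,Q=a+s[0]*d,b+s[1]*e
    return (P+Q)/2,np.linalg.norm(P-Q)
def go(x,y,z,yaw=None):
    """print rows-units: spin (first) then travel in the tool axes after the spin"""
    s=telemetry.get_state(); y0=s['eef_rot'][2]; yaw=y0 if yaw is None else yaw
    dy=(yaw-y0+90)%180-90; w=np.radians(y0+dy); d=np.array([x,y,z])-s['tcp_pos']
    t=[d[0]*np.cos(w)+d[1]*np.sin(w), d[0]*np.sin(w)-d[1]*np.cos(w), -d[2]]
    print("tcp",s['tcp_pos'].round(4),"yaw",round(y0,1),"j6",s['joints'][5].round(1),"t",s['time_s'],"-> spin units",round(-dy/5,2),"travel units",(np.array(t)/.025).round(2))
def shot(n,name,box=None,size=(800,600)):
    st=telemetry.get_state(); im=viewer.capture(n)[:,:,::-1]
    o=im if box is None else im[box[1]:box[3],box[0]:box[2]]
    f=min(size[0]/o.shape[1],size[1]/o.shape[0]); cv2.imwrite(f"pics/{name}.png",cv2.resize(o,None,fx=f,fy=f,interpolation=cv2.INTER_CUBIC)); return im,st
E
python3 - <<'E'
from h import *
k=.64
print("ring",tri("top",[465*k,242*k],"scene",[301*k,256*k]))
print("fin ends",on_z("top",np.array([[447,247],[485,238]])*k,.21).round(3).tolist())
print("cob ends",on_z("top",np.array([[373,299],[366,351],[230,299],[227,351]])*k,.018).round(3).tolist())
print("bowl",on_z("top",[[573*k,343*k]],.06).round(3).tolist())
print("hopper rim corners TL TR BR BL",on_z("top",np.array([[338,204],[386,207],[383,279],[333,277]])*k,.094).round(3).tolist())
print("bottle cap etc",tri("top",[557*k,194*k],"scene",[222*k,228*k]))
for z in(.08,.1,.12):print("chute lip corners",on_z("top",np.array([[446,298],[470,298]])*k,z).round(3).tolist())
E
python3 - <<'E'
import cv2
im=cv2.imread('pics/top0.png')[170:380,200:520]; cv2.imwrite('pics/c1.png',cv2.resize(im,None,fx=2.5,fy=2.5,interpolation=cv2.INTER_CUBIC))
E
```

```text
ring (array([ 0.61418693, -0.13357557,  0.16808661]), np.float64(0.00010162325945880921))
fin ends [[0.598, -0.094, 0.21], [0.616, -0.166, 0.21]]
cob ends [[0.507, 0.052, 0.018], [0.391, 0.067, 0.018], [0.504, 0.372, 0.018], [0.388, 0.377, 0.018]]
bowl [[0.414, -0.382, 0.06]]
hopper rim corners TL TR BR BL [[0.704, 0.126, 0.094], [0.699, 0.024, 0.094], [0.545, 0.029, 0.094], [0.549, 0.135, 0.094]]
bottle cap etc (array([ 0.70783757, -0.31237414,  0.17929329]), np.float64(0.005054920491533812))
chute lip corners [[0.507, -0.105, 0.08], [0.508, -0.156, 0.08]]
chute lip corners [[0.506, -0.103, 0.1], [0.507, -0.153, 0.1]]
chute lip corners [[0.505, -0.101, 0.12], [0.506, -0.151, 0.12]]
```

View pics/c1.png

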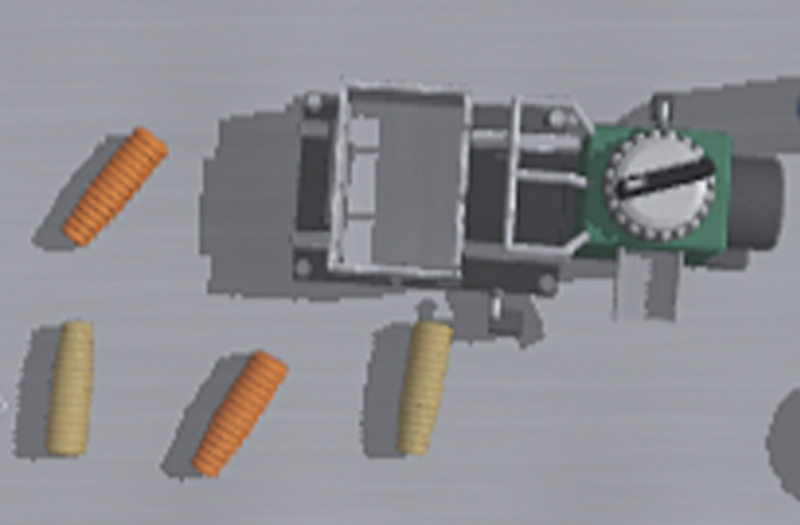

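The yellow ones at crop (425,388) and (70,388) (top picture at 236,208 and 146,208) are the cobs: they have maize colour and size. The orange pieces at (115,186) and (240,413) and the white one at top (135,257) are look-alikes, which I leave alone.

```bash
python3 -m handwheel '[{"grip":-1,"travel":[0,0,-0.4],"spin":1},{"grip":-1,"travel":[0,0,-0.4],"spin":1},{"grip":-1,"travel":[0,0,-0.4],"spin":1},{"grip":-1,"travel":[0,0,-0.4],"spin":1},{"grip":-1,"travel":[0,0,-0.4],"spin":1},{"grip":-1,"travel":[0,0,-0.4],"spin":1},{"grip":-1,"travel":[0,0,-0.4],"spin":1},{"grip":-1,"travel":[0,0,-0.4],"spin":1}]'
python3 -m handwheel '[{"grip":-1,"travel":[0,0,0],"spin":1},{"grip":-1,"travel":[0,0,0],"spin":1},{"grip":-1,"travel":[0,0,0],"spin":1},{"grip":-1,"travel":[0,0,0],"spin":1},{"grip":-1,"travel":[0,0,0],"spin":0.4},{"grip":-1,"travel":[0,0,0],"spin":0}]'
python3 -c "
from h import *
go(.614,-.133,.30,-76)"
```

```text
time_s: 1.9
tcp_pos: [0.1623, 0.6552, 0.3149]
eef_rot: [180.0, 0.0, -54.1]
contact_force: [-0.6, -0.0, -1.0]
gripper_width: 0.0874
gripper_force: 0.0
time_s: 2.65
tcp_pos: [0.1623, 0.6552, 0.3145]
eef_rot: [180.0, -0.0, -75.9]
contact_force: [-0.0, -0.5, 0.4]
gripper_width: 0.0874
gripper_force: 0.0
tcp [0.1623 0.6552 0.3145] yaw -75.9 j6 -78.5 t 2.65 -> spin units 0.03 travel units [34.96 -9.9   0.58]
```

```bash
A='x'
python3 -m handwheel '[{"grip":-1,"travel":[1,-0.28,0],"spin":0},{"grip":-1,"travel":[1,-0.28,0],"spin":0},{"grip":-1,"travel":[1,-0.28,0],"spin":0},{"grip":-1,"travel":[1,-0.28,0],"spin":0},{"grip":-1,"travel":[1,-0.28,0],"spin":0},{"grip":-1,"travel":[1,-0.28,0],"spin":0},{"grip":-1,"travel":[1,-0.28,0],"spin":0},{"grip":-1,"travel":[1,-0.28,0],"spin":0}]' | head -2
python3 -m handwheel '[{"grip":-1,"travel":[1,-0.28,0],"spin":0},{"grip":-1,"travel":[1,-0.28,0],"spin":0},{"grip":-1,"travel":[1,-0.28,0],"spin":0},{"grip":-1,"travel":[1,-0.28,0],"spin":0},{"grip":-1,"travel":[1,-0.28,0],"spin":0},{"grip":-1,"travel":[1,-0.28,0],"spin":0},{"grip":-1,"travel":[1,-0.28,0],"spin":0},{"grip":-1,"travel":[1,-0.28,0],"spin":0}]' | head -2
python3 -m handwheel '[{"grip":-1,"travel":[1,-0.28,0],"spin":0},{"grip":-1,"travel":[1,-0.28,0],"spin":0},{"grip":-1,"travel":[1,-0.28,0],"spin":0},{"grip":-1,"travel":[1,-0.28,0],"spin":0},{"grip":-1,"travel":[1,-0.28,0],"spin":0},{"grip":-1,"travel":[1,-0.28,0],"spin":0},{"grip":-1,"travel":[0.5,-0.28,0],"spin":0},{"grip":-1,"travel":[0,0,0],"spin":0},{"grip":-1,"travel":[0,0,0],"spin":0}]' | head -2
python3 - <<'E'
from h import *
im,st=shot("wrist","w1")
for t in ["ring_grip","cob1_mid","spout_drop"]: print(t,[(np.round(d["position"]).tolist(),round(d["p"],2)) for d in models.find_in("wrist",t)])
go(.614,-.133,.30,-76)
E
```

```text
time_s: 3.65
tcp_pos: [0.2661, 0.4733, 0.3146]
time_s: 4.65
tcp_pos: [0.3689, 0.2929, 0.3146]
ring_grip []
cob1_mid [([141.0, 4.0], 0.38)]
spout_drop [([114.0, 13.0], 0.83)]
tcp [0.3687 0.2937 0.3147] yaw -76.0 j6 -48.5 t 4.85 -> spin units 0.0 travel units [18.94 -5.39  0.59]validation failed for argument at $...
```

View pics/w1.png

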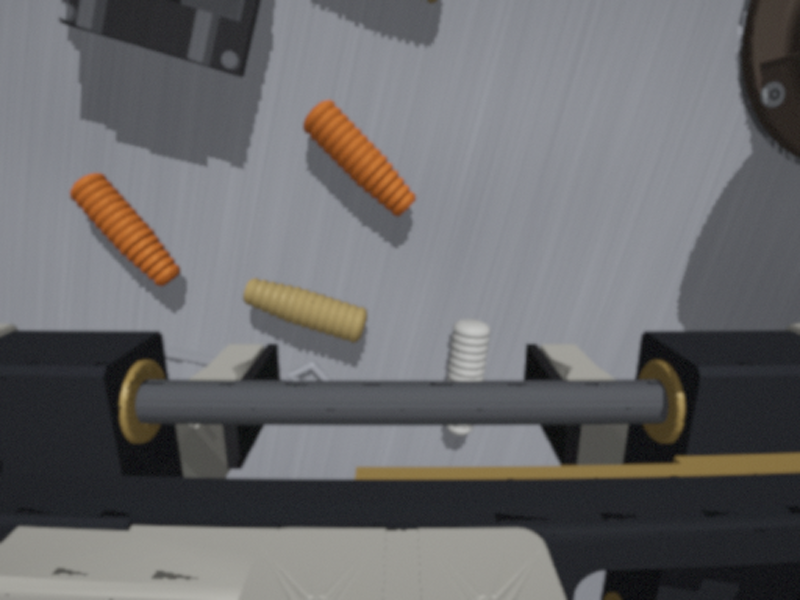

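The wrist view shows the yellow cob at (305,308), the two orange and one white look-alikes; the last call had 9 rows and was refused. I'll carry on to the ring.

```bash
python3 -m handwheel '[{"grip":-1,"travel":[1,-0.3,0],"spin":0},{"grip":-1,"travel":[1,-0.3,0],"spin":0},{"grip":-1,"travel":[1,-0.3,0],"spin":0},{"grip":-1,"travel":[1,-0.3,0],"spin":0},{"grip":-1,"travel":[1,-0.3,0],"spin":0},{"grip":-1,"travel":[1,-0.3,0],"spin":0},{"grip":-1,"travel":[1,-0.3,0],"spin":0},{"grip":-1,"travel":[1,-0.3,0],"spin":0}]' | head -2
python3 -m handwheel '[{"grip":-1,"travel":[1,-0.37,0],"spin":0},{"grip":-1,"travel":[1,-0.37,0],"spin":0},{"grip":-1,"travel":[1,-0.37,0],"spin":0},{"grip":-1,"travel":[1,-0.37,0],"spin":0},{"grip":-1,"travel":[1,-0.37,0],"spin":0},{"grip":-1,"travel":[1,-0.37,0],"spin":0},{"grip":-1,"travel":[1,-0.37,0],"spin":0},{"grip":-1,"travel":[0,-0.37,0],"spin":0}]' | head -2
python3 -m handwheel '[{"grip":-1,"travel":[0,0,0],"spin":0},{"grip":-1,"travel":[0,0,0],"spin":0}]'|head -2
python3 - <<'E'
from h import *
im,st=shot("wrist","w2")
for t in ["ring_grip"]: print(t,[(np.round(d["position"]).tolist(),round(d["p"],2)) for d in models.find_in("wrist",t)])
go(.614,-.133,.30,-76)
E
```

```text
time_s: 5.85
tcp_pos: [0.4756, 0.1148, 0.3145]
time_s: 6.85
tcp_pos: [0.5902, -0.0373, 0.314]
time_s: 7.1
tcp_pos: [0.5893, -0.0358, 0.3145]
ring_grip [([253.0, 77.0], 0.65)]
tcp [ 0.5892 -0.036   0.3148] yaw -75.9 j6 -1.3 t 7.2 -> spin units 0.03 travel units [ 4.   -0.02  0.59]
```

View pics/w2.png

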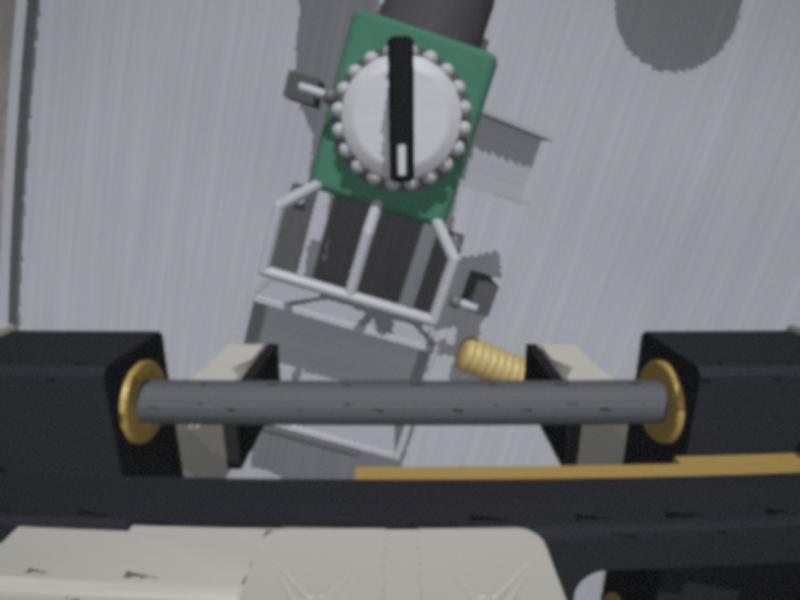

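The fin (centre (400,108)) already lies along the tool x axis, with its white mark towards the hopper.

Run:
```python
from h import *
s=telemetry.get_state()
k=.64
for z in (.15,.165,.18): print(z,on_z("wrist",np.array([[400,108],[402,113],[401,38],[401,180]])*k,z).round(4).tolist())
a,d=rays("wrist",[[401*k,108*k]]); b,e=rays("top",[[465*k,242*k]])
q=np.linalg.lstsq(np.c_[d[0],-e[0]],b-a,rcond=None)[0]; print(a+q[0]*d[0],b+q[1]*e[0])
b,e=rays("scene",[[301*k,256*k]])
q=np.linalg.lstsq(np.c_[d[0],-e[0]],b-a,rcond=None)[0]; print(a+q[0]*d[0],b+q[1]*e[0])
```

```text
0.15 [[0.6165, -0.14, 0.15], [0.6146, -0.1374, 0.15], [0.6258, -0.1795, 0.15], [0.6051, -0.0974, 0.15]]
0.165 [[0.616, -0.1382, 0.165], [0.6142, -0.1357, 0.165], [0.6249, -0.1759, 0.165], [0.6052, -0.0976, 0.165]]
0.18 [[0.6156, -0.1364, 0.18], [0.6138, -0.1341, 0.18], [0.624, -0.1723, 0.18], [0.6053, -0.0979, 0.18]]
[ 0.61573953 -0.13945606  0.15566997] [ 0.61620966 -0.13531386  0.15519452]
[ 0.61546814 -0.13839889  0.16461187] [ 0.61260892 -0.1365566   0.16430728]
```

```bash
python3 -c "
from h import *
go(.615,-.1365,.170,-76)"
python3 -m handwheel '[{"grip":-1,"travel":[1,0,0],"spin":0},{"grip":-1,"travel":[1,0,0],"spin":0},{"grip":-1,"travel":[1,0,0.8],"spin":0},{"grip":-1,"travel":[1,0,0.9],"spin":0},{"grip":-1,"travel":[0.14,0,1],"spin":0},{"grip":-1,"travel":[0,0,1],"spin":0},{"grip":-1,"travel":[0,0,1],"spin":0},{"grip":-1,"travel":[0,0,1],"spin":0}]'
python3 -m handwheel '[{"grip":-1,"travel":[0,0,0.3],"spin":0},{"grip":-1,"travel":[0,0,0],"spin":0}]'
python3 -c "
from h import *
go(.615,-.1365,.158,-76)
shot('scene','s2',(120,90,300,225))"
```

```text
tcp [ 0.5892 -0.036   0.3148] yaw -75.9 j6 -1.3 t 7.2 -> spin units 0.03 travel units [ 4.15 -0.03  5.79]
time_s: 8.2
tcp_pos: [0.6146, -0.1366, 0.1717]
eef_rot: [-180.0, -0.0, -75.9]
contact_force: [0.1, 0.5, 0.3]
gripper_width: 0.0877
gripper_force: 0.0
time_s: 8.45
tcp_pos: [0.6148, -0.1368, 0.1648]
eef_rot: [180.0, -0.0, -75.9]
contact_force: [-0.3, -0.8, 0.7]
gripper_width: 0.0874
gripper_force: 0.0
tcp [ 0.6148 -0.1368  0.1648] yaw -75.9 j6 8.9 t 8.45 -> spin units 0.02 travel units [-0.01 -0.01  0.27]
```

View pics/s2.png

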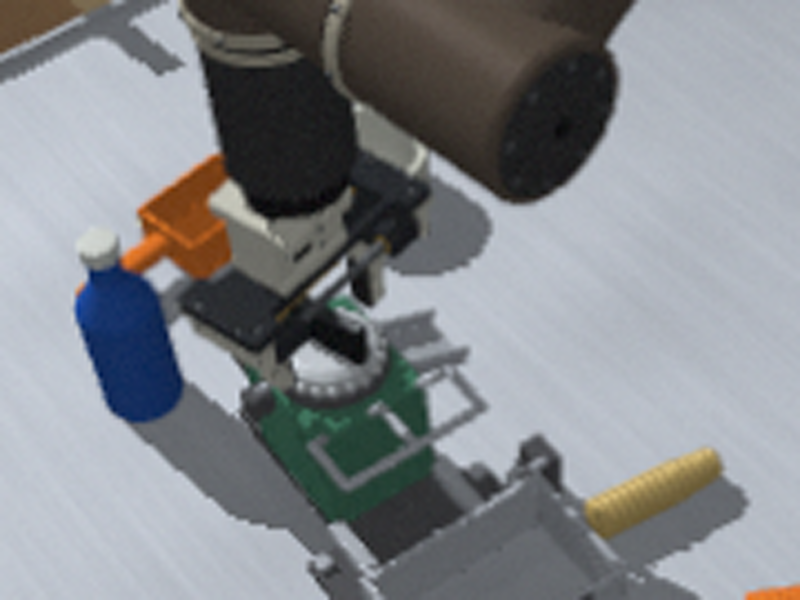

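Fingers straddle the fin cleanly. Lower slightly and close.

```bash
python3 -m handwheel '[{"grip":-1,"travel":[0,0,0.3],"spin":0},{"grip":-1,"travel":[0,0,0],"spin":0},{"grip":1,"travel":[0,0,0],"spin":0},{"grip":1,"travel":[0,0,0],"spin":0},{"grip":1,"travel":[0,0,0],"spin":0},{"grip":1,"travel":[0,0,0],"spin":0},{"grip":1,"travel":[0,0,0],"spin":0},{"grip":1,"travel":[0,0,0],"spin":0}]' 25
python3 -m handwheel '[{"grip":1,"travel":[0,0,0],"spin":0},{"grip":1,"travel":[0,0,0],"spin":0}]'
python3 -c "
from h import *
s=telemetry.get_state();print(s['moment'],s['joints'].round(1))"
```

```text
time_s: 9.5
tcp_pos: [0.6151, -0.137, 0.1573]
eef_rot: [-180.0, -0.0, -75.9]
contact_force: [2.6, -0.4, 0.7]
gripper_width: 0.0735
gripper_force: 25.0
time_s: 9.75
tcp_pos: [0.6151, -0.137, 0.1573]
eef_rot: [-180.0, -0.0, -75.9]
contact_force: [3.6, 1.4, 1.4]
gripper_width: 0.0733
gripper_force: 25.0
[ 0.32162203 -1.23738756 -0.05693161] [  5.2  19.6 -11.3   0.  -59.    8.9]
```

The 73 mm opening means the tips hold the disc, so the fin sits higher than I estimated. I'll release, rise 16 mm and close again.

```bash
python3 -m handwheel '[{"grip":-1,"travel":[0,0,0],"spin":0},{"grip":-1,"travel":[0,0,0],"spin":0},{"grip":-1,"travel":[0,0,-0.65],"spin":0},{"grip":-1,"travel":[0,0,0],"spin":0},{"grip":1,"travel":[0,0,0],"spin":0},{"grip":1,"travel":[0,0,0],"spin":0},{"grip":1,"travel":[0,0,0],"spin":0},{"grip":1,"travel":[0,0,0],"spin":0}]' 25
python3 -m handwheel '[{"grip":1,"travel":[0,0,0],"spin":0},{"grip":1,"travel":[0,0,0],"spin":0},{"grip":1,"travel":[0,0,0],"spin":0},{"grip":1,"travel":[0,0,0],"spin":0},{"grip":1,"travel":[0,0,0],"spin":0},{"grip":1,"travel":[0,0,0],"spin":0}]'
python3 -c "
from h import *
s=telemetry.get_state();print(s['moment'],s['joints'].round(1))"
```

```text
time_s: 10.75
tcp_pos: [0.6146, -0.137, 0.1731]
eef_rot: [180.0, 0.0, -75.9]
contact_force: [0.7, 0.8, -0.5]
gripper_width: 0.0532
gripper_force: 0.0
time_s: 11.5
tcp_pos: [0.6152, -0.1369, 0.1734]
eef_rot: [-180.0, -0.0, -75.9]
contact_force: [2.9, -0.1, -1.8]
gripper_width: 0.0138
gripper_force: 25.0
[ 0.19458756 -0.94877874  0.01563503] [  5.2  18.9 -10.1   0.  -61.    8.9]
```

```bash
cat > m.py <<'E'
from h import *
s=telemetry.get_state();print("t",s['time_s'],"yaw",s['eef_rot'][2].round(2),"mom",s['moment'].round(2),"F",s['contact_force'].round(1),"w",round(s['gripper_width'],4),"j6",s['joints'][5].round(1))
E
python3 -m handwheel '[{"grip":1,"travel":[0,0,0],"spin":0.7},{"grip":1,"travel":[0,0,0],"spin":0.7},{"grip":1,"travel":[0,0,0],"spin":0}]' >/dev/null; python3 m.py
python3 -m handwheel '[{"grip":1,"travel":[0,0,0],"spin":0.7},{"grip":1,"travel":[0,0,0],"spin":0.7},{"grip":1,"travel":[0,0,0],"spin":0}]' >/dev/null; python3 m.py
python3 -m handwheel '[{"grip":1,"travel":[0,0,0],"spin":0.7},{"grip":1,"travel":[0,0,0],"spin":0.7},{"grip":1,"travel":[0,0,0],"spin":0}]' >/dev/null; python3 m.py
```

```text
t 11.875 yaw -82.9 mom [ 0.14 -0.36 -0.05] F [ 1.8 -0.  -0.4] w 0.0141 j6 1.9
t 12.25 yaw -89.84 mom [ 0.3   0.27 -0.08] F [-0.7 -0.3  0. ] w 0.0142 j6 -5.0
t 12.625 yaw -96.79 mom [ 0.55  1.42 -0.01] F [-5.2  1.3  3.5] w 0.014 j6 -12.0
```

```bash
python3 -m handwheel '[{"grip":1,"travel":[0,0,0],"spin":0.7},{"grip":1,"travel":[0,0,0],"spin":0.7},{"grip":1,"travel":[0,0,0],"spin":0}]' >/dev/null; python3 m.py
python3 -m handwheel '[{"grip":1,"travel":[0,0,0],"spin":0.7},{"grip":1,"travel":[0,0,0],"spin":0.7},{"grip":1,"travel":[0,0,0],"spin":0}]' >/dev/null; python3 m.py
python3 -m handwheel '[{"grip":1,"travel":[0,0,0],"spin":0.7},{"grip":1,"travel":[0,0,0],"spin":0.7},{"grip":1,"travel":[0,0,0],"spin":0}]' >/dev/null; python3 m.py
python3 -m handwheel '[{"grip":1,"travel":[0,0,0],"spin":0.7},{"grip":1,"travel":[0,0,0],"spin":0.7},{"grip":1,"travel":[0,0,0],"spin":0}]' >/dev/null; python3 m.py
```

```text
t 13.0 yaw -103.81 mom [ 0.81  1.99 -0.09] F [-5.6  1.8  5.1] w 0.0137 j6 -19.0
t 13.375 yaw -110.8 mom [ 1.14  2.54 -0.09] F [-6.8  2.6  5.9] w 0.0137 j6 -26.0
t 13.75 yaw -117.8 mom [1.52 3.04 0.05] F [-9.   4.   6.6] w 0.014 j6 -33.0
t 14.125 yaw -124.81 mom [ 2.04  3.55 -0.07] F [-11.1   4.9   8.9] w 0.014 j6 -40.0
```

```bash
python3 -m handwheel '[{"grip":1,"travel":[0,0.06,0],"spin":0},{"grip":1,"travel":[0,0,0],"spin":0}]' >/dev/null; python3 m.py
python3 -m handwheel '[{"grip":1,"travel":[0,0,0],"spin":0.7},{"grip":1,"travel":[0,0,0],"spin":0.7},{"grip":1,"travel":[0,0,0],"spin":0}]' >/dev/null; python3 m.py
python3 -m handwheel '[{"grip":1,"travel":[0,0,0],"spin":0.7},{"grip":1,"travel":[0,0,0],"spin":0.7},{"grip":1,"travel":[0,0,0],"spin":0}]' >/dev/null; python3 m.py
```

```text
t 14.375 yaw -124.78 mom [0.39 2.16 0.  ] F [-5.6  1.1  5.3] w 0.014 j6 -40.0
t 14.75 yaw -131.83 mom [0.91 2.63 0.01] F [-8.3  2.6  5.5] w 0.0139 j6 -47.1
t 15.125 yaw -138.84 mom [ 1.58  3.17 -0.04] F [-9.2  4.   7.1] w 0.0137 j6 -54.1
```

```bash
python3 -m handwheel '[{"grip":1,"travel":[0,0.04,0],"spin":0.7},{"grip":1,"travel":[0,0,0],"spin":0.7},{"grip":1,"travel":[0,0,0],"spin":0}]' >/dev/null; python3 m.py
python3 -m handwheel '[{"grip":1,"travel":[0,0,0],"spin":0.7},{"grip":1,"travel":[0,0,0],"spin":0.7},{"grip":1,"travel":[0,0,0],"spin":0}]' >/dev/null; python3 m.py
python3 -m handwheel '[{"grip":1,"travel":[0,0.02,0],"spin":0.7},{"grip":1,"travel":[0,0,0],"spin":0.7},{"grip":1,"travel":[0,0,0],"spin":0}]' >/dev/null; python3 m.py
python3 -m handwheel '[{"grip":1,"travel":[0,0,0],"spin":0.7},{"grip":1,"travel":[0,0,0],"spin":0.7},{"grip":1,"travel":[0,0,0],"spin":0}]' >/dev/null; python3 m.py
```

```text
t 15.5 yaw -145.86 mom [ 0.83  2.49 -0.2 ] F [-6.9  0.5  5.6] w 0.0139 j6 -61.2
t 15.875 yaw -152.83 mom [1.43 2.83 0.02] F [-8.4  4.2  7.2] w 0.0139 j6 -68.2
t 16.25 yaw -159.84 mom [ 1.44  2.79 -0.15] F [-8.6  3.8  6.5] w 0.0138 j6 -75.2
t 16.625 yaw -166.82 mom [2.1  3.06 0.01] F [-8.5  5.7  7.6] w 0.0136 j6 -82.2
```

```bash
python3 -m handwheel '[{"grip":1,"travel":[0.02,0.03,0],"spin":0.7},{"grip":1,"travel":[0,0,0],"spin":0.7},{"grip":1,"travel":[0,0,0],"spin":0}]' >/dev/null; python3 m.py
python3 -m handwheel '[{"grip":1,"travel":[0,0,0],"spin":0.7},{"grip":1,"travel":[0,0,0],"spin":0.7},{"grip":1,"travel":[0,0,0],"spin":0}]' >/dev/null; python3 m.py
python3 -m handwheel '[{"grip":1,"travel":[0,0,0],"spin":0.7},{"grip":1,"travel":[0,0,0],"spin":0.7},{"grip":1,"travel":[0,0,0],"spin":0}]' >/dev/null; python3 m.py
python3 -c "
from h import *
shot('top','t2',(225,85,385,205)); shot('wrist','w3')"
```

```text
t 17.0 yaw -173.83 mom [ 1.66  2.33 -0.09] F [-7.7  4.2  5.8] w 0.0139 j6 -89.3
t 17.375 yaw 179.16 mom [ 2.34  2.49 -0.19] F [-8.2  7.3  7. ] w 0.0141 j6 -96.3
t 17.75 yaw 172.25 mom [2.37 2.14 0.64] F [-6.3  6.4  5. ] w 0.0149 j6 -103.2
```

View pics/w3.png

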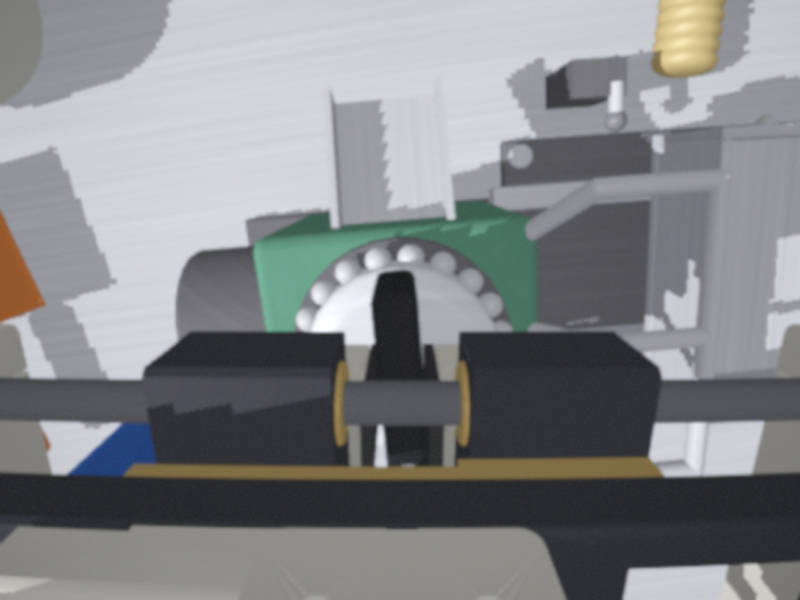

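The ring is against the hard stop: moment 0.64 N m, the fin is twisting in the pads, and the turn so far is about 108° = 6 clicks. I'll reopen, square up, re-grip and back off four clicks.

```bash
python3 -m handwheel '[{"grip":1,"travel":[0,0,0],"spin":0.3},{"grip":1,"travel":[0,0,0],"spin":0}]' >/dev/null; python3 m.py
python3 -m handwheel '[{"grip":-0.3,"travel":[0,0,0],"spin":0},{"grip":-0.3,"travel":[0,0,0],"spin":0},{"grip":-0.3,"travel":[0,0,0],"spin":-1},{"grip":-0.3,"travel":[0,0,0],"spin":-0.05},{"grip":-0.3,"travel":[0,0,0],"spin":0}]' >/dev/null; python3 m.py
python3 - <<'E'
from h import *
from h import telemetry
s=telemetry.get_state(); print(s['tcp_pos'])
im,st=shot('wrist','w4',(160,120,352,264))
E
```

```text
t 18.1 yaw 170.78 mom [2.34 1.88 0.7 ] F [-6.6  5.6  4.6] w 0.0152 j6 -104.7
t 18.725 yaw 175.75 mom [ 0.01 -0.15  0.  ] F [0.3 0.  0.4] w 0.0556 j6 -99.7
[ 0.6120899  -0.13447354  0.17325693]
```

View pics/w4.png

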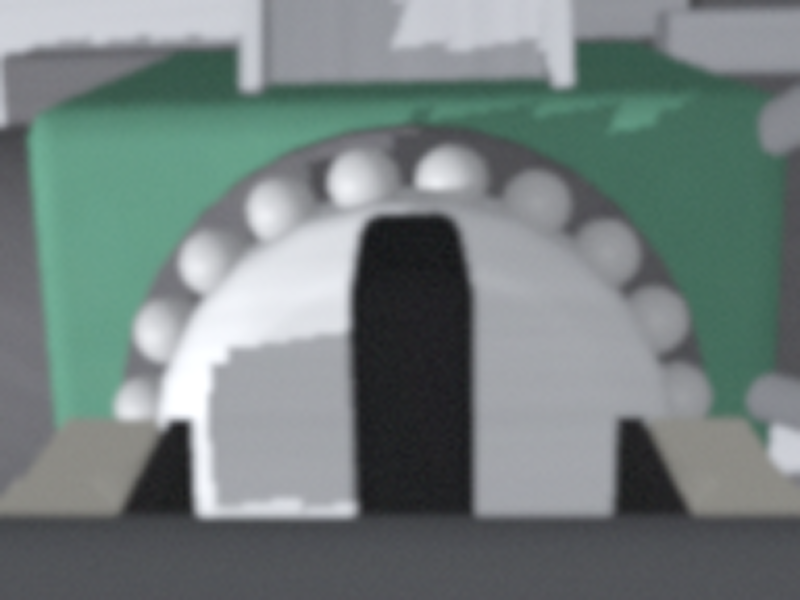

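The fin now stands parallel to the pads at yaw 175.75, which is the zero. I'll re-grip and turn anticlockwise 72°.

```bash
python3 -m handwheel '[{"grip":1,"travel":[0,0,0],"spin":0},{"grip":1,"travel":[0,0,0],"spin":0},{"grip":1,"travel":[0,0,0],"spin":0},{"grip":1,"travel":[0,0,0],"spin":0},{"grip":1,"travel":[0,0,0],"spin":0},{"grip":1,"travel":[0,0,0],"spin":0}]' >/dev/null; python3 m.py
python3 -m handwheel '[{"grip":1,"travel":[0,0,0],"spin":-0.9},{"grip":1,"travel":[0,0,0],"spin":-0.9},{"grip":1,"travel":[0,0,0],"spin":-0.9},{"grip":1,"travel":[0,0,0],"spin":-0.9},{"grip":1,"travel":[0,0,0],"spin":0}]' >/dev/null; python3 m.py
python3 -m handwheel '[{"grip":1,"travel":[0,0,0],"spin":-0.9},{"grip":1,"travel":[0,0,0],"spin":-0.9},{"grip":1,"travel":[0,0,0],"spin":-0.9},{"grip":1,"travel":[0,0,0],"spin":-0.9},{"grip":1,"travel":[0,0,0],"spin":0}]' >/dev/null; python3 m.py
python3 -m handwheel '[{"grip":1,"travel":[0,0,0],"spin":-0.9},{"grip":1,"travel":[0,0,0],"spin":-0.9},{"grip":1,"travel":[0,0,0],"spin":-0.9},{"grip":1,"travel":[0,0,0],"spin":-0.9},{"grip":1,"travel":[0,0,0],"spin":0}]' >/dev/null; python3 m.py
python3 -m handwheel '[{"grip":1,"travel":[0,0,0],"spin":-0.9},{"grip":1,"travel":[0,0,0],"spin":-0.9},{"grip":1,"travel":[0,0,0],"spin":-0.9},{"grip":1,"travel":[0,0,0],"spin":-0.9},{"grip":1,"travel":[0,0,0],"spin":0}]' >/dev/null; python3 m.py
```

```text
t 19.525 yaw 175.87 mom [1.87 0.06 0.32] F [-0.5  4.6  1. ] w 0.0138 j6 -99.6
t 20.15 yaw -166.17 mom [ 1.11 -0.26  0.17] F [ 0.9  1.9 -0.1] w 0.0139 j6 -81.6
t 20.775 yaw -148.27 mom [-0.07 -1.02  0.13] F [ 2.5 -0.4 -2.2] w 0.0139 j6 -63.7
t 21.4 yaw -130.28 mom [-0.97 -1.71  0.19] F [ 4.3 -3.1 -3.4] w 0.0141 j6 -45.7
t 22.025 yaw -112.28 mom [-1.63 -2.42  0.13] F [ 7.9 -4.9 -5.8] w 0.0139 j6 -27.7
```

```bash
python3 -m handwheel '[{"grip":0,"travel":[0,0,0],"spin":0},{"grip":-0.3,"travel":[0,0,0],"spin":0},{"grip":-0.3,"travel":[0,0,0],"spin":0},{"grip":-0.3,"travel":[0,0,0],"spin":0},{"grip":-0.3,"travel":[0,0,0],"spin":0}]' >/dev/null; python3 m.py
python3 -m handwheel '[{"grip":-1,"travel":[0,0,-1],"spin":0},{"grip":-1,"travel":[0,0,-1],"spin":0},{"grip":-1,"travel":[0,0,-1],"spin":0},{"grip":-1,"travel":[-1,0,-1],"spin":0},{"grip":-1,"travel":[-1,0,-1],"spin":0},{"grip":-1,"travel":[-1,0,0],"spin":0},{"grip":-1,"travel":[0,0,0],"spin":0},{"grip":-1,"travel":[0,0,0],"spin":0}]' >/dev/null; python3 m.py
python3 - <<'E'
from h import *
im,st=shot('wrist','w5')
E
```

```text
t 22.65 yaw -112.17 mom [ 0.13 -0.09  0.01] F [-1.2  0.2 -0.8] w 0.055 j6 -27.6
t 23.65 yaw -112.14 mom [ 0.03 -0.06  0.03] F [-0.1 -0.7 -0.8] w 0.0874 j6 -33.7
```

View pics/w5.png

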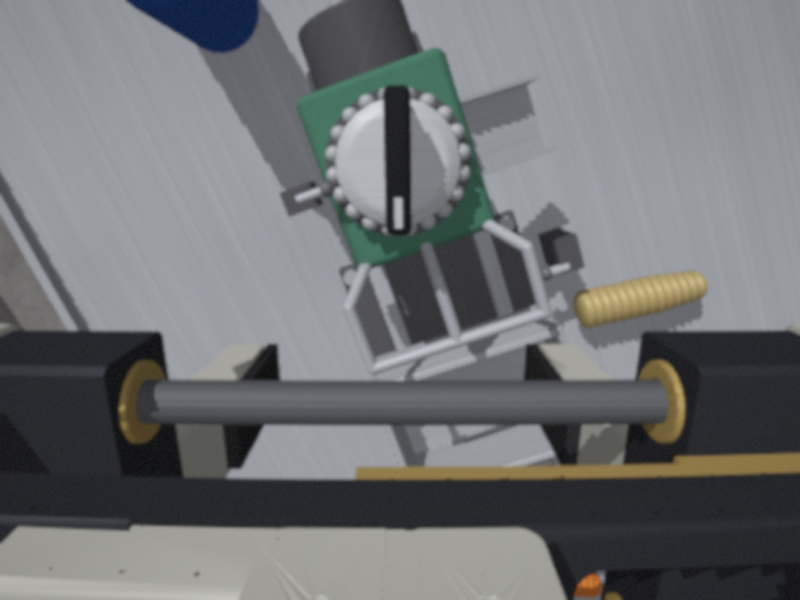

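The fin, with its mark, is parallel to the tool at yaw −112°, which is zero + 72°, so the ring sits on click 4. Next is the first cob, at (641,298) here.

Run:
```python
from h import *
k=.64
e=on_z("wrist",np.array([[578,308],[705,286],[641,297]])*k,.019); print(e.round(4).tolist(), np.degrees(np.arctan2(*(e[0]-e[1])[1::-1])))
viewer.capture("scene"); viewer.capture("top")
for n in("scene","top"):
  for t in("cob1_mid","bowl_mid"):
    r=models.find_in(n,t); print(n,t,[(np.round(on_z(n,[d["position"]],.019 if t[0]=="c" else .04)[0],3).tolist(),round(d["p"],2)) for d in r])
go(.449,.060,.10,-7.5)
```

```text
[[0.5067, 0.0493, 0.019], [0.3867, 0.075, 0.019], [0.4475, 0.0619, 0.019]] -12.066188985731484
scene cob1_mid [([0.451, 0.057, 0.019], 0.64)]
scene bowl_mid [([0.373, -0.42, 0.04], 0.67), ([0.567, -0.22, 0.04], 0.34)]
top cob1_mid [([0.463, 0.055, 0.019], 0.63)]
top bowl_mid [([0.425, -0.379, 0.04], 0.87)]
tcp [ 0.6402 -0.0653  0.2983] yaw -112.2 j6 -33.7 t 24.0 -> spin units 15.06 travel units [8.23 3.97 7.93]
```

```bash
python3 -m handwheel '[{"grip":-1,"travel":[0,0,0],"spin":-1},{"grip":-1,"travel":[0,0,0],"spin":-1},{"grip":-1,"travel":[0,0,0],"spin":-1},{"grip":-1,"travel":[0,0,0],"spin":-1},{"grip":-1,"travel":[0,0,0],"spin":-1},{"grip":-1,"travel":[0,0,0],"spin":-1},{"grip":-1,"travel":[0,0,0],"spin":-1},{"grip":-1,"travel":[0,0,0],"spin":-1}]' >/dev/null
python3 -m handwheel '[{"grip":-1,"travel":[0,0,0],"spin":-1},{"grip":-1,"travel":[0,0,0],"spin":-1},{"grip":-1,"travel":[0,0,0],"spin":-1},{"grip":-1,"travel":[0,0,0],"spin":-1},{"grip":-1,"travel":[0,0,0],"spin":-1},{"grip":-1,"travel":[0,0,0],"spin":-1},{"grip":-1,"travel":[0,0,0],"spin":-1},{"grip":-1,"travel":[0,0,0],"spin":-1}]' >/dev/null
python3 -m handwheel '[{"grip":-1,"travel":[0,0,0],"spin":-1},{"grip":-1,"travel":[0,0,0],"spin":-1},{"grip":-1,"travel":[0,0,0],"spin":-1},{"grip":-1,"travel":[0,0,0],"spin":-1},{"grip":-1,"travel":[0,0,0],"spin":-0.4},{"grip":-1,"travel":[0,0,0],"spin":0}]' >/dev/null
python3 -c "
from h import *
go(.448,.061,.10,-10)"
```

```text
tcp [ 0.6402 -0.065   0.2983] yaw -10.2 j6 68.2 t 26.75 -> spin units -0.04 travel units [-8.45 -3.63  7.93]
```

```bash
python3 -m handwheel '[{"grip":-1,"travel":[-1,-0.45,0],"spin":0},{"grip":-1,"travel":[-1,-0.45,0],"spin":0},{"grip":-1,"travel":[-1,-0.45,0],"spin":0},{"grip":-1,"travel":[-1,-0.45,0],"spin":0},{"grip":-1,"travel":[-1,-0.45,0],"spin":0},{"grip":-1,"travel":[-1,-0.45,0.5],"spin":0},{"grip":-1,"travel":[-1,-0.45,1],"spin":0},{"grip":-1,"travel":[-1,-0.45,1],"spin":0}]' >/dev/null
python3 -m handwheel '[{"grip":-1,"travel":[-0.45,0,1],"spin":0},{"grip":-1,"travel":[0,0,1],"spin":0},{"grip":-1,"travel":[0,0,1],"spin":0},{"grip":-1,"travel":[0,0,1],"spin":0},{"grip":-1,"travel":[0,0,0.4],"spin":0},{"grip":-1,"travel":[0,0,0],"spin":0}]' >/dev/null
python3 - <<'E'
from h import *
viewer.capture("wrist"); s=telemetry.get_state()
r=models.find_in("wrist","cob1_mid"); print([(np.round(d["position"]).tolist(),np.round(on_z("wrist",[d["position"]],.019)[0],3).tolist(),round(d["p"],2)) for d in r])
viewer.capture("scene"); r=models.find_in("scene","cob1_mid"); print([(np.round(on_z("scene",[d["position"]],.019)[0],3).tolist(),round(d["p"],2)) for d in r])
go(.448,.061,.012,-10)
E
```

```text
[([258.0, 175.0], [0.462, 0.057, 0.019], 0.6)]
[([0.461, 0.05, 0.019], 0.69)]
tcp [0.4488 0.0613 0.1267] yaw -10.2 j6 47.0 t 28.7 -> spin units -0.03 travel units [-0.03  0.02  4.59]
```

```bash
python3 -m handwheel '[{"grip":-1,"travel":[0,0,1],"spin":0},{"grip":-1,"travel":[0,0,1],"spin":0},{"grip":-1,"travel":[0,0,1],"spin":0},{"grip":-1,"travel":[0,0,1],"spin":0},{"grip":-1,"travel":[0,0,0.6],"spin":0},{"grip":-1,"travel":[0,0,0],"spin":0},{"grip":1,"travel":[0,0,0],"spin":0},{"grip":1,"travel":[0,0,0],"spin":0}]' 30 >/dev/null; python3 m.py
python3 -m handwheel '[{"grip":1,"travel":[0,0,0],"spin":0},{"grip":1,"travel":[0,0,0],"spin":0},{"grip":1,"travel":[0,0,0],"spin":0},{"grip":1,"travel":[0,0,0],"spin":0}]' >/dev/null; python3 m.py
python3 -m handwheel '[{"grip":1,"travel":[0,0,-0.6],"spin":0},{"grip":1,"travel":[0,0,-1],"spin":0},{"grip":1,"travel":[0,0,-1],"spin":0},{"grip":1,"travel":[0,0,-1],"spin":0},{"grip":1,"travel":[0,0,-1],"spin":0},{"grip":1,"travel":[0,0,-1],"spin":-0.5},{"grip":1,"travel":[0,0,-1],"spin":-1},{"grip":1,"travel":[0,0,0],"spin":0}]'
python3 -c "
from h import *
go(.624,.087,.18,-2.5)"
```

```text
t 29.7 yaw -10.16 mom [ 0.01 -0.02 -0.03] F [ 0.4 -0.  -0. ] w 0.0733 j6 47.0
t 30.2 yaw -10.16 mom [0.11 0.01 0.  ] F [-0.9  0.2  1.1] w 0.0356 j6 47.0
time_s: 31.2
tcp_pos: [0.4491, 0.0614, 0.1774]
eef_rot: [-179.9, -0.2, -2.6]
contact_force: [-0.2, 0.5, -0.6]
gripper_width: 0.0358
gripper_force: 30.0
tcp [0.4491 0.0614 0.1774] yaw -2.6 j6 54.5 t 31.2 -> spin units -0.02 travel units [ 6.95 -1.33 -0.1 ]
```

```bash
python3 -m handwheel '[{"grip":1,"travel":[1,-0.1,-0.5],"spin":0},{"grip":1,"travel":[1,-0.1,-0.5],"spin":0},{"grip":1,"travel":[1,-0.1,-0.5],"spin":0},{"grip":1,"travel":[0.8,-0.1,-0.5],"spin":0},{"grip":1,"travel":[0,0,0],"spin":0},{"grip":1,"travel":[0,0,0],"spin":0}]' |head -2
python3 - <<'E'
from h import *
k=.64
print(on_z("top",np.array([[402,209],[402,270],[405,240]])*k,.15).round(3).tolist())
shot("wrist","w6")
E
```

```text
time_s: 31.95
tcp_pos: [0.5425, 0.0663, 0.2244]
[[0.683, -0.008, 0.15], [0.559, -0.009, 0.15], [0.62, -0.015, 0.15]]
```

View pics/w6.png

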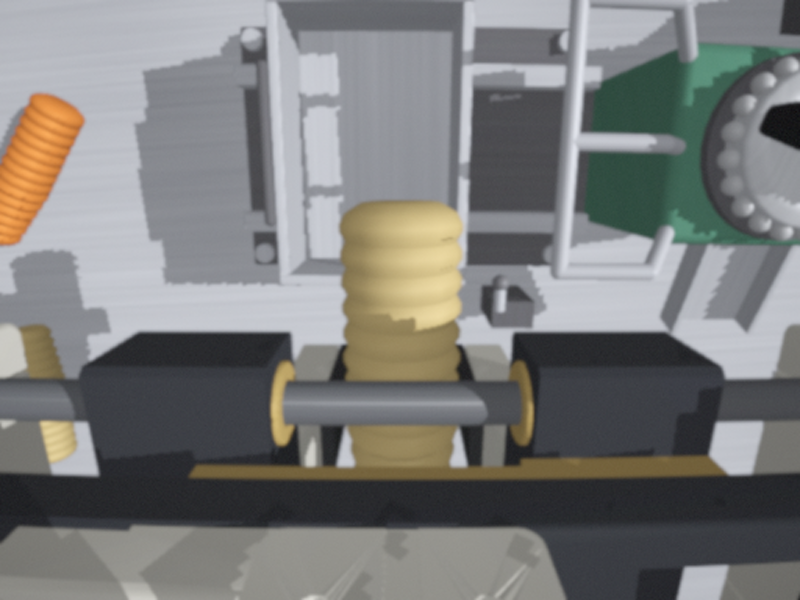

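The cob is held along the tool. The hopper's rim strips are at columns ~276 (left) and ~467 (right), its near wall at row ~272, and the guard bar at column ~575.

Run:
```python
from h import *
k=.64
p=on_z("wrist",np.array([[276,60],[467,60],[282,200],[464,200],[375,270]])*k,.094); print(p.round(4).tolist()); print((p[0]+p[1])/2,(p[2]+p[3])/2,p[0]-p[1])
print(on_z("wrist",np.array([[575,100],[565,200]])*k,.15).round(4).tolist())
go(.624,.084,.20,-2.5)
```

```text
[[0.6736, 0.1281, 0.094], [0.6684, 0.0236, 0.094], [0.5978, 0.1325, 0.094], [0.5927, 0.0266, 0.094], [0.5536, 0.0809, 0.094]]
[0.67098219 0.07585596 0.094     ] [0.5952327  0.07958134 0.094     ] [0.00517759 0.10446468 0.        ]
[[0.6387, -0.0168, 0.15], [0.5944, -0.0136, 0.15]]
tcp [0.5424 0.0663 0.2247] yaw -2.7 j6 59.8 t 32.0 -> spin units -0.04 travel units [ 3.23 -0.85  0.99]
```

```bash
python3 -m handwheel '[{"grip":1,"travel":[1,-0.3,0],"spin":0},{"grip":1,"travel":[1,-0.3,0],"spin":0},{"grip":1,"travel":[1,-0.3,0],"spin":0},{"grip":1,"travel":[0.38,-0.12,0.8],"spin":0},{"grip":1,"travel":[0,0,1],"spin":0},{"grip":1,"travel":[0,0,1],"spin":0},{"grip":1,"travel":[0,0,1],"spin":0},{"grip":1,"travel":[0,0,1],"spin":0}]' |head -3
python3 -m handwheel '[{"grip":1,"travel":[0,0,0.05],"spin":0},{"grip":1,"travel":[0,0,0],"spin":0}]' 
python3 m.py
```

```text
time_s: 33.0
tcp_pos: [0.6274, 0.0877, 0.1036]
eef_rot: [180.0, 0.1, -2.7]
time_s: 33.25
tcp_pos: [0.6289, 0.088, 0.1048]
eef_rot: [180.0, 0.0, -2.6]
contact_force: [0.6, -0.6, -0.5]
gripper_width: 0.0356
gripper_force: 30.0
t 33.25 yaw -2.65 mom [-0.01 -0.02  0.04] F [ 0.6 -0.6 -0.5] w 0.0356 j6 61.8
```

```bash
python3 -m handwheel '[{"grip":-0.1,"travel":[0,0,0],"spin":0},{"grip":-0.3,"travel":[0,0,0],"spin":0},{"grip":-1,"travel":[0,0,-1],"spin":0},{"grip":-1,"travel":[0,0,-1],"spin":0},{"grip":-1,"travel":[0,0,-1],"spin":0},{"grip":-1,"travel":[0,0,-1],"spin":0},{"grip":-1,"travel":[-1,0,-1],"spin":0},{"grip":-1,"travel":[-1,0,0],"spin":0}]' >/dev/null
python3 -m handwheel '[{"grip":-1,"travel":[-1,0,0],"spin":0},{"grip":-1,"travel":[0,0,0],"spin":0}]' |head -2
python3 - <<'E'
from h import *
shot("wrist","w7")
go(.446,.3745,.2,-2.5)
for n in("scene","top"):
    viewer.capture(n)
    r=models.find_in(n,"cob1_mid"); print(n,[(np.round(d["position"]).tolist(),np.round(on_z(n,[d["position"]],.019)[0],3).tolist(),round(d["p"],2)) for d in r])
E
```

```text
time_s: 34.5
tcp_pos: [0.5532, 0.0916, 0.2309]
tcp [0.5541 0.0917 0.2307] yaw -2.6 j6 58.0 t 34.55 -> spin units -0.02 travel units [ -4.81 -11.11   1.23]
scene [([226.0, 222.0], [0.617, 0.04, 0.019], 0.81)]
top [([243.0, 146.0], [0.667, 0.04, 0.019], 0.69)]
```

View pics/w7.png

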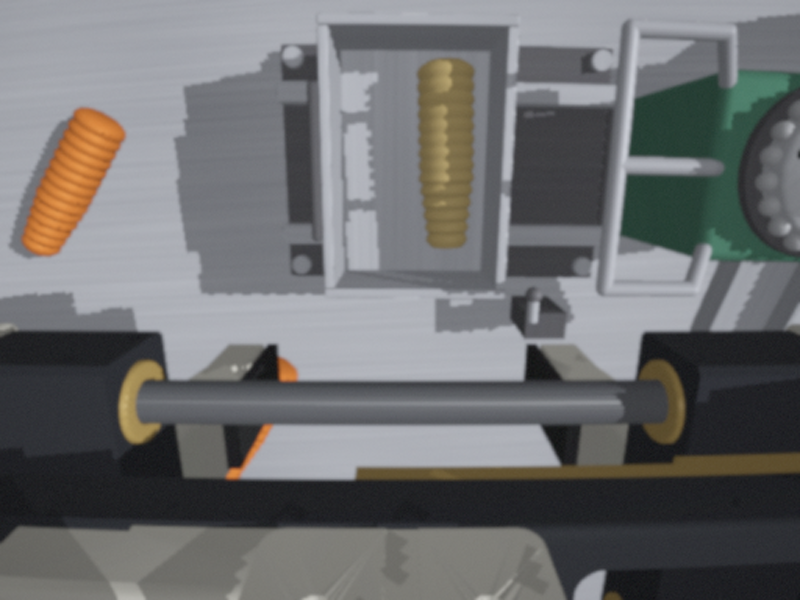

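The first cob lies in the hopper on the head side (446,150), leaving the left side free. On to the second cob.

```bash
python3 -m handwheel '[{"grip":-1,"travel":[-0.48,-1,0],"spin":0},{"grip":-1,"travel":[-0.48,-1,0],"spin":0},{"grip":-1,"travel":[-0.48,-1,0],"spin":0},{"grip":-1,"travel":[-0.48,-1,0],"spin":0},{"grip":-1,"travel":[-0.48,-1,0],"spin":0},{"grip":-1,"travel":[-0.48,-1,0],"spin":0},{"grip":-1,"travel":[-0.48,-1,0],"spin":0},{"grip":-1,"travel":[-0.48,-1,0],"spin":0}]' >/dev/null
python3 -m handwheel '[{"grip":-1,"travel":[-1,-1,0],"spin":0},{"grip":-1,"travel":[-1,-1,0],"spin":0},{"grip":-1,"travel":[-0.5,-1,0],"spin":0},{"grip":-1,"travel":[0,-0.1,0],"spin":0},{"grip":-1,"travel":[0,0,0],"spin":0}]' |head -2
python3 - <<'E'
from h import *
shot("wrist","w8")
r=models.find_in("wrist","cob1_mid"); print([(np.round(d["position"]).tolist(),np.round(on_z("wrist",[d["position"]],.019)[0],3).tolist(),round(d["p"],2)) for d in r])
go(.446,.3745,.2,-2.5)
E
```

```text
time_s: 36.38
tcp_pos: [0.4091, 0.3761, 0.2291]
[]
tcp [0.4092 0.3756 0.2293] yaw -2.7 j6 24.5 t 36.475 -> spin units -0.04 travel units [ 1.47 -0.02  1.17]
```

View pics/w8.png

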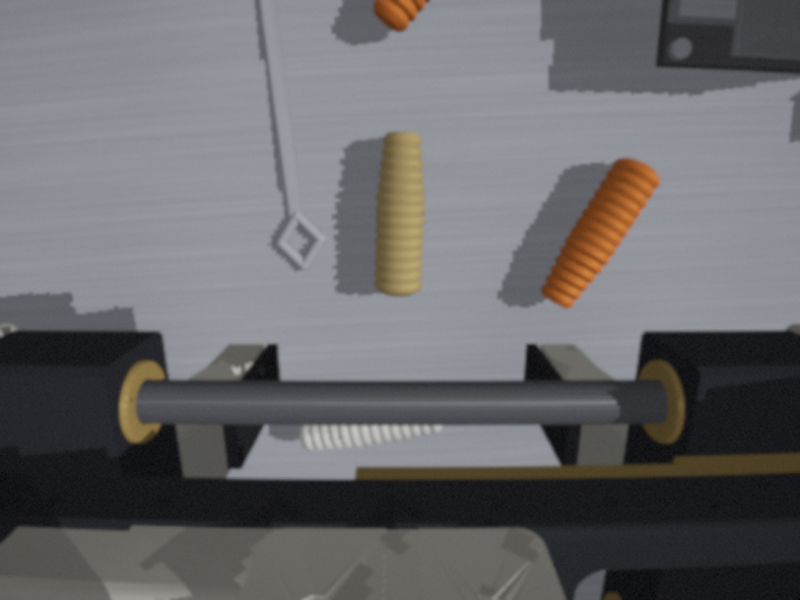

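The yellow cob is at (400,213), the dipstick loop at (300,240), and the orange look-alike (left alone) at (600,235). I'll check the finger clearance.

Run:
```python
from h import *
k=.64
p=on_z("wrist",np.array([[403,133],[398,294],[401,213]])*k,.019); print(p.round(4).tolist(),np.degrees(np.arctan2(*(p[0]-p[1])[1::-1])))
print("loop, orange end/left edge",on_z("wrist",np.array([[325,240],[290,200],[543,293],[600,190]])*k,.015).round(4).tolist())
c=p[:2].mean(0); go(c[0],c[1],.012,-3)
```

```text
[[0.5043, 0.3688, 0.019], [0.3843, 0.3783, 0.019], [0.447, 0.373, 0.019]] -4.5204335652318735
loop, orange end/left edge [[0.4289, 0.4325, 0.015], [0.4605, 0.4563, 0.015], [0.3786, 0.2631, 0.015], [0.4573, 0.2215, 0.015]]
tcp [0.4092 0.3756 0.2293] yaw -2.7 j6 24.5 t 36.475 -> spin units 0.06 travel units [1.41 0.01 8.69]
```

```bash
python3 -m handwheel '[{"grip":-0.4,"travel":[1,0,0.7],"spin":0.3},{"grip":-0.4,"travel":[0.6,0.04,1],"spin":0},{"grip":-0.4,"travel":[0,0,1],"spin":0},{"grip":-0.4,"travel":[0,0,1],"spin":0},{"grip":-0.4,"travel":[0,0,1],"spin":0},{"grip":-0.4,"travel":[0,0,1],"spin":0},{"grip":-0.4,"travel":[0,0,1],"spin":0},{"grip":-0.4,"travel":[0,0,0],"spin":0}]' |head -2; python3 m.py
python3 -m handwheel '[{"grip":-0.4,"travel":[0,0,1],"spin":0},{"grip":-0.4,"travel":[0,0,1],"spin":0},{"grip":-0.4,"travel":[0,0,0],"spin":0},{"grip":1,"travel":[0,0,0],"spin":0},{"grip":1,"travel":[0,0,0],"spin":0},{"grip":1,"travel":[0,0,0],"spin":0},{"grip":1,"travel":[0,0,0],"spin":0}]' 30 ; python3 m.py
```

```text
time_s: 37.48
tcp_pos: [0.4483, 0.371, 0.0604]
t 37.475 yaw -4.23 mom [-0.03  0.03  0.  ] F [-0.3  0.2 -0.1] w 0.0616 j6 26.9
time_s: 38.35
tcp_pos: [0.449, 0.3734, 0.013]
eef_rot: [-179.9, -0.1, -4.1]
contact_force: [-1.5, -0.7, 6.1]
gripper_width: 0.0357
gripper_force: 30.0
t 38.35 yaw -4.14 mom [-0.1   0.41  0.01] F [-1.5 -0.7  6.1] w 0.0357 j6 26.9
```

Gripped. Lift and carry it to the hopper.

```bash
python3 -m handwheel '[{"grip":1,"travel":[0,0,-0.8],"spin":0},{"grip":1,"travel":[0,0,-1],"spin":0},{"grip":1,"travel":[0,0,-1],"spin":0},{"grip":1,"travel":[0,0,-1],"spin":-0.3},{"grip":1,"travel":[0,0,-1],"spin":0},{"grip":1,"travel":[0,0,-1],"spin":0},{"grip":1,"travel":[0,0,-1],"spin":0},{"grip":1,"travel":[0,0,0],"spin":0}]' |tail -2
python3 -c "
from h import *
go(.628,.090,.185,-2.7)"
```

```text
gripper_width: 0.0356
gripper_force: 30.0
tcp [0.4492 0.3737 0.184 ] yaw -2.7 j6 28.4 t 39.35 -> spin units 0.01 travel units [ 7.68 11.   -0.04]
```

```bash
python3 -m handwheel '[{"grip":1,"travel":[0.64,0.92,0],"spin":0},{"grip":1,"travel":[0.64,0.92,0],"spin":0},{"grip":1,"travel":[0.64,0.92,0],"spin":0},{"grip":1,"travel":[0.64,0.92,0],"spin":0},{"grip":1,"travel":[0.64,0.92,0],"spin":0},{"grip":1,"travel":[0.64,0.92,0],"spin":0},{"grip":1,"travel":[0.64,0.92,0],"spin":0},{"grip":1,"travel":[0.64,0.92,0],"spin":0}]' |tail -2
python3 -m handwheel '[{"grip":1,"travel":[0.64,0.92,0],"spin":0},{"grip":1,"travel":[0.64,0.92,0],"spin":0},{"grip":1,"travel":[0.64,0.92,0],"spin":0},{"grip":1,"travel":[0.64,0.88,0],"spin":0},{"grip":1,"travel":[0,0,0],"spin":0}]' |tail -2
python3 - <<'E'
from h import *
go(.628,.090,.105,-2.7)
viewer.capture("scene")
for t in("cob1_mid","hopper_floor"): print([(np.round(d["position"]).tolist(),round(d["p"],2)) for d in models.find_in("scene",t)])
E
```

```text
gripper_width: 0.0358
gripper_force: 30.0
gripper_width: 0.0357
gripper_force: 30.0
tcp [0.6276 0.0877 0.1804] yaw -2.8 j6 61.6 t 40.975 -> spin units -0.02 travel units [ 0.01 -0.09  3.02]
[([219.0, 225.0], 0.71)]
[([229.0, 228.0], 0.94), ([222.0, 224.0], 0.66)]
```

```bash
python3 -m handwheel '[{"grip":1,"travel":[0,-0.1,1],"spin":0},{"grip":1,"travel":[0,0,1],"spin":0},{"grip":1,"travel":[0,0,1],"spin":0},{"grip":1,"travel":[0,0,0],"spin":0}]' |head -2
python3 -m handwheel '[{"grip":-0.1,"travel":[0,0,0],"spin":0},{"grip":-0.3,"travel":[0,0,0],"spin":0},{"grip":-1,"travel":[0,0,-1],"spin":0},{"grip":-1,"travel":[0,0,-1],"spin":0},{"grip":-1,"travel":[0,0,-1],"spin":0},{"grip":-1,"travel":[0,0,-1],"spin":0},{"grip":-1,"travel":[-1,0,-1],"spin":0},{"grip":-1,"travel":[-1,0,0],"spin":0}]' >/dev/null
python3 -m handwheel '[{"grip":-1,"travel":[-1,0,0],"spin":0},{"grip":-1,"travel":[0,0,0],"spin":0}]' |head -2
python3 - <<'E'
from h import *
im,st=shot("wrist","w9")
hsv=cv2.cvtColor(np.ascontiguousarray(im[:210]),cv2.COLOR_BGR2HSV); m=cv2.inRange(hsv,(18,70,40),(32,255,255))
n,l,s,c=cv2.connectedComponentsWithStats(m)
for i in range(1,n):
    if s[i,4]>300: print("yellow blob",s[i],(c[i]/.64).round(), "at z.05",on_z("wrist",[c[i]],.05,st)[0].round(3))
for n in("scene","top"):
    im=viewer.capture(n)[:,:,::-1]
    m=cv2.inRange(cv2.cvtColor(np.ascontiguousarray(im),cv2.COLOR_BGR2HSV),(18,70,40),(32,255,255)); q,l,s,c=cv2.connectedComponentsWithStats(m)
    print(n,[(s[i,4],c[i].round().tolist()) for i in range(1,q) if s[i,4]>60])
    r=models.find_in(n,"bowl_mid"); print(n,"bowl",[(np.round(d["position"]).tolist(),np.round(on_z(n,[d["position"]],.04)[0],3).tolist(),round(d["p"],2)) for d in r])
E
```

```text
time_s: 41.62
tcp_pos: [0.626, 0.0921, 0.1051]
time_s: 42.88
tcp_pos: [0.552, 0.0954, 0.2339]
yellow blob [ 246   25   33  122 3657] [409. 137.] at z.05 [0.643 0.085 0.05 ]
yellow blob [ 282   36   36  120 3667] [466. 144.] at z.05 [0.637 0.047 0.05 ]
scene [(np.int32(165), [58.0, 8.0]), (np.int32(655), [101.0, 11.0]), (np.int32(1899), [170.0, 40.0]), (np.int32(303), [200.0, 56.0]), (np.int32(515), [485.0, 99.0]), (np.int32(152), [79.0, 63.0]), (np.int32(107), [137.0, 85.0]), (np.int32(96), [95.0, 105.0]), (np.int32(652), [227.0, 224.0])]
scene bowl [([204.0, 127.0], [0.411, -0.372, 0.04], 0.81), ([242.0, 230.0], [0.606, 0.112, 0.04], 0.21)]
top [(np.int32(165), [240.0, 146.0])]
top bowl [([368.0, 217.0], [0.42, -0.394, 0.04], 0.92)]
```

View pics/w9.png

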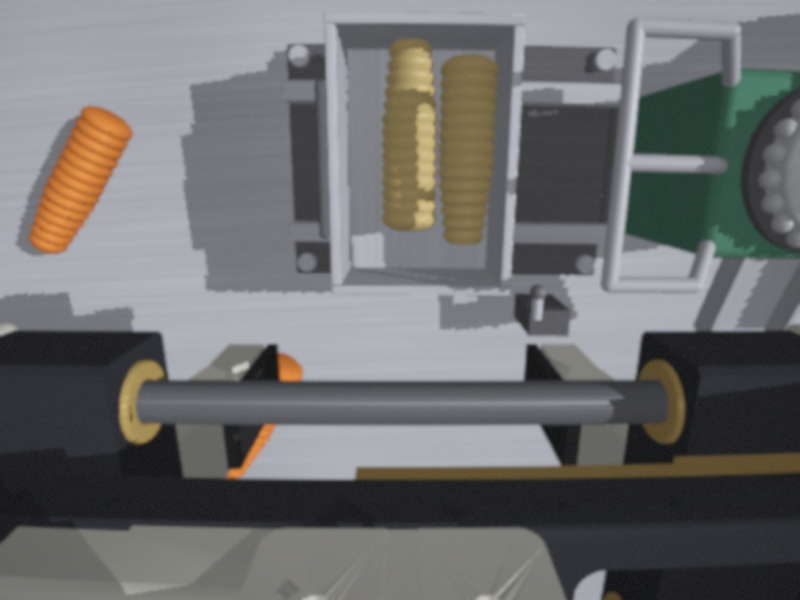

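Both cobs lie side by side in the hopper (409,137) and (466,144), and no other yellow is left on the table. Next I push the carriage, with closed fingers at yaw −92.7°.

```bash
python3 - <<'E'
from h import *
k=.64
print(on_z("wrist",np.array([[318,90],[322,230],[295,150]])*k,.09).round(4).tolist())
E
python3 -m handwheel '[{"grip":1,"travel":[0,0,0],"spin":1},{"grip":1,"travel":[0,0,0],"spin":1},{"grip":1,"travel":[0,0,0],"spin":1},{"grip":1,"travel":[0,0,0],"spin":1},{"grip":1,"travel":[0,0,0],"spin":1},{"grip":1,"travel":[0,0,0],"spin":1},{"grip":1,"travel":[0,0,0],"spin":1},{"grip":1,"travel":[0,0,0],"spin":1}]' >/dev/null
python3 -m handwheel '[{"grip":1,"travel":[0,0,0],"spin":1},{"grip":1,"travel":[0,0,0],"spin":1},{"grip":1,"travel":[0,0,0],"spin":1},{"grip":1,"travel":[0,0,0],"spin":1},{"grip":1,"travel":[0,0,0],"spin":1},{"grip":1,"travel":[0,0,0],"spin":1},{"grip":1,"travel":[0,0,0],"spin":1},{"grip":1,"travel":[0,0,0],"spin":1}]' >/dev/null
python3 -m handwheel '[{"grip":1,"travel":[-1,0,0],"spin":1},{"grip":1,"travel":[-1,0,0],"spin":1},{"grip":1,"travel":[-1,0,0],"spin":0},{"grip":1,"travel":[-1,0,0],"spin":0}]' |head -3
python3 -c "
from h import *
go(.638,.200,.20,-92.7)"
```

```text
[[0.67, 0.1372, 0.09], [0.5892, 0.1417, 0.09], [0.6373, 0.1537, 0.09]]
time_s: 45.62
tcp_pos: [0.5514, 0.1963, 0.2319]
eef_rot: [180.0, -0.0, -92.6]
tcp [0.5514 0.1963 0.2319] yaw -92.6 j6 -41.3 t 45.625 -> spin units 0.03 travel units [-0.31 -3.45  1.27]
```

```bash
python3 -m handwheel '[{"grip":1,"travel":[0,-1,0],"spin":0},{"grip":1,"travel":[0,-1,0],"spin":0},{"grip":1,"travel":[-0.2,-1,1],"spin":0},{"grip":1,"travel":[-0.2,-0.3,1],"spin":0},{"grip":1,"travel":[0,0,1],"spin":0},{"grip":1,"travel":[0,0,1],"spin":0},{"grip":1,"travel":[0,0,1],"spin":0},{"grip":1,"travel":[0,0,1],"spin":0}]'|head -3
python3 -m handwheel '[{"grip":1,"travel":[0,0,0.15],"spin":0},{"grip":1,"travel":[0.6,0,0],"spin":0},{"grip":1,"travel":[0.6,0,0],"spin":0},{"grip":1,"travel":[0,0,0],"spin":0}]'|head -3
python3 m.py
python3 -m handwheel '[{"grip":1,"travel":[0.4,0,0],"spin":0},{"grip":1,"travel":[0.4,0,0],"spin":0},{"grip":1,"travel":[0,0,0],"spin":0}]'|head -3
python3 m.py
```

```text
time_s: 46.62
tcp_pos: [0.6341, 0.202, 0.0809]
eef_rot: [180.0, -0.0, -92.6]
time_s: 47.12
tcp_pos: [0.6328, 0.1698, 0.0794]
eef_rot: [-179.9, 0.0, -92.7]
t 47.125 yaw -92.75 mom [ 0.13 -0.09  0.05] F [ 0.1 -0.2  0.6] w 0.0006 j6 -34.8
time_s: 47.5
tcp_pos: [0.6315, 0.1504, 0.0785]
eef_rot: [-180.0, 0.0, -92.7]
t 47.5 yaw -92.71 mom [ 0.11 -0.03  0.03] F [0.3 0.2 0.4] w 0.0001 j6 -33.3
```

```bash
python3 -m handwheel '[{"grip":1,"travel":[0.3,0,0],"spin":0},{"grip":1,"travel":[0.3,0,0],"spin":0},{"grip":1,"travel":[0.3,0,0],"spin":0},{"grip":1,"travel":[0.3,0,0],"spin":0},{"grip":1,"travel":[0.3,0,0],"spin":0},{"grip":1,"travel":[0.3,0,0],"spin":0}]'|head -5
python3 -m handwheel '[{"grip":1,"travel":[0.3,0,0],"spin":0},{"grip":1,"travel":[0.3,0,0],"spin":0},{"grip":1,"travel":[0.3,0,0],"spin":0},{"grip":1,"travel":[0.2,0,0],"spin":0},{"grip":1,"travel":[0,0,0],"spin":0}]'|head -5
python3 m.py
```

```text
time_s: 48.25
tcp_pos: [0.6294, 0.1057, 0.0783]
eef_rot: [180.0, 0.0, -92.7]
contact_force: [0.2, 2.4, 1.0]
gripper_width: 0.0004
time_s: 48.88
tcp_pos: [0.628, 0.0781, 0.0782]
eef_rot: [180.0, -0.0, -92.7]
contact_force: [-0.4, -0.1, 0.3]
gripper_width: 0.0004
t 48.875 yaw -92.69 mom [ 0.08 -0.07 -0.03] F [-0.4 -0.1  0.3] w 0.0004 j6 -27.4
```

```bash
python3 -m handwheel '[{"grip":1,"travel":[0.2,0,0],"spin":0},{"grip":1,"travel":[0.2,0,0],"spin":0},{"grip":1,"travel":[0.2,0,0],"spin":0},{"grip":1,"travel":[0,0,0],"spin":0}]' >/dev/null; python3 m.py
python3 -m handwheel '[{"grip":1,"travel":[0.15,0,0],"spin":0},{"grip":1,"travel":[0.1,0,0],"spin":0},{"grip":1,"travel":[0,0,0],"spin":0}]'|head -2; python3 m.py
python3 -m handwheel '[{"grip":1,"travel":[0.1,0,0],"spin":0},{"grip":1,"travel":[0.1,0,0],"spin":0},{"grip":1,"travel":[0,0,0],"spin":0}]'|head -2; python3 m.py
```

```text
t 49.375 yaw -92.64 mom [ 0.02 -0.06 -0.05] F [ 0.2 -0.4 -0.2] w 0.0002 j6 -26.2
time_s: 49.75
tcp_pos: [0.6274, 0.0593, 0.0784]
t 49.75 yaw -92.68 mom [ 3.95  0.57 -0.15] F [-1.8 10.1  1.2] w 0.0005 j6 -25.6
time_s: 50.12
tcp_pos: [0.6274, 0.059, 0.0785]
t 50.125 yaw -92.64 mom [11.4   2.74 -0.23] F [-7.3 32.3  3.4] w 0.0006 j6 -25.2
```

```bash
python3 -m handwheel '[{"grip":1,"travel":[-1,0,0],"spin":0},{"grip":1,"travel":[-1,0,-0.5],"spin":0},{"grip":1,"travel":[0,0,-1],"spin":0},{"grip":1,"travel":[0,0,-1],"spin":0},{"grip":1,"travel":[0,0,-1],"spin":0},{"grip":1,"travel":[0,0,-1],"spin":0},{"grip":1,"travel":[0,0,-1],"spin":0},{"grip":1,"travel":[0,0,0],"spin":0}]'|head -3
python3 - <<'E'
from h import *
im,st=shot("wrist","w10")
hsv=cv2.cvtColor(np.ascontiguousarray(im[:210]),cv2.COLOR_BGR2HSV); m=cv2.inRange(hsv,(18,70,40),(32,255,255))
n,l,s,c=cv2.connectedComponentsWithStats(m)
for i in range(1,n):
    if s[i,4]>200: print("yellow",s[i],on_z("wrist",[c[i]],.05,st)[0].round(3))
im2=viewer.capture("top")[:,:,::-1]; cv2.imwrite("pics/t3raw.png",im2)
# join wrist and top crop
a=cv2.resize(im[:220],(800,344)); b=cv2.resize(im2[110:210,180:345],(420,255),interpolation=cv2.INTER_CUBIC)
o=np.zeros((600,800,3),np.uint8); o[:344]=a; o[345:600,:420]=b; cv2.imwrite("pics/j.png",o)
E
```

```text
time_s: 51.12
tcp_pos: [0.6306, 0.103, 0.2192]
eef_rot: [-179.7, 0.1, -92.6]
yellow [ 192    3   66   24 1528] [ 0.655 -0.056  0.05 ]
yellow [272   4  49  24 956] [ 0.589 -0.051  0.05 ]
yellow [ 184   46  125   39 4258] [ 0.635 -0.009  0.05 ]
```

View pics/j.png

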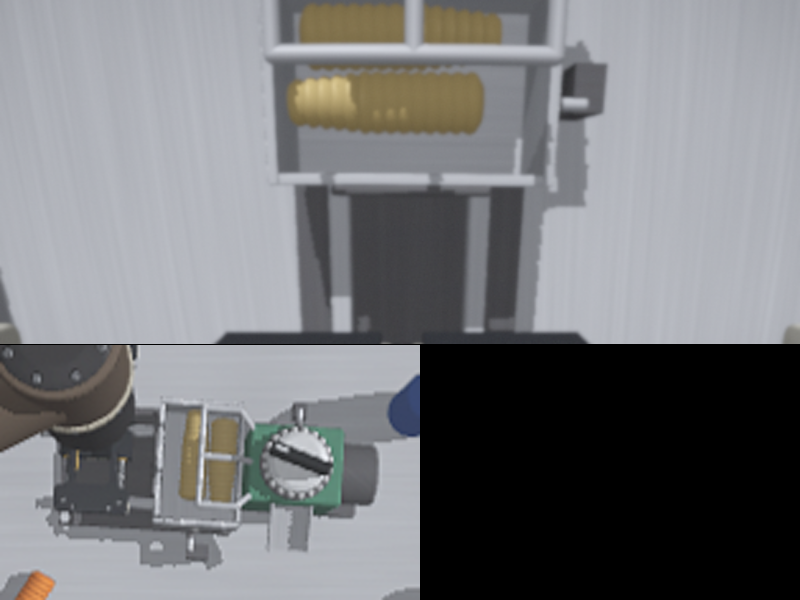

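Run:
```python
from h import *
k=.64
print("now near rim", on_z("wrist",np.array([[300,180],[400,180],[530,180]])*k,.094).round(4).tolist())
# near-rim in top pics, before / now
t0=cv2.imread("pics/top0.png"); t1=cv2.resize(cv2.imread("pics/t3raw.png"),(800,600),interpolation=cv2.INTER_CUBIC)
g=lambda t,r:cv2.cvtColor(t,cv2.COLOR_BGR2GRAY)[r-3:r+4].mean(0).astype(int)
for r in (262,):
  print("before",list(zip(range(325,395,1),g(t0,r)[325:395]))[::1])
  print("now",list(zip(range(350,440,1),g(t1,r)[350:440])))
```

```text
now near rim [[0.6834, 0.0359, 0.094], [0.6275, 0.0387, 0.094], [0.5546, 0.0418, 0.094]]
before [(325, np.int64(86)), (326, np.int64(87)), (327, np.int64(87)), (328, np.int64(86)), (329, np.int64(87)), (330, np.int64(92)), (331, np.int64(94)), (332, np.int64(126)), (333, np.int64(169)), (334, np.int64(169)), (335, np.int64(154)), (336, np.int64(148)), (337, np.int64(141)), (338, np.int64(144)), (339, np.int64(160)), (340, np.int64(168)), (341, np.int64(166)), (342, np.int64(164)), (343, np.int64(164)), (344, np.int64(164)), (345, np.int64(163)), (346, np.int64(165)), (347, np.int64(166)), (348, np.int64(142)), (349, np.int64(118)), (350, np.int64(116)), (351, np.int64(116)), (352, np.int64(118)), (353, np.int64(116)), (354, np.int64(116)), (355, np.int64(117)), (356, np.int64(117)), (357, np.int64(117)), (358, np.int64(117)), (359, np.int64(117)), (360, np.int64(118)), (361, np.int64(118)), (362, np.int64(118)), (363, np.int64(118)), (364, np.int64(117)), (365, np.int64(118)), (366, np.int64(119)), (367, np.int64(118)), (368, np.int64(117)), (369, np.int64(116)), (370, np.int64(115))
[... 1778 characters left out ...]
408, np.int64(136)), (409, np.int64(128)), (410, np.int64(112)), (411, np.int64(108)), (412, np.int64(109)), (413, np.int64(114)), (414, np.int64(115)), (415, np.int64(117)), (416, np.int64(117)), (417, np.int64(118)), (418, np.int64(118)), (419, np.int64(116)), (420, np.int64(113)), (421, np.int64(111)), (422, np.int64(111)), (423, np.int64(127)), (424, np.int64(132)), (425, np.int64(110)), (426, np.int64(120)), (427, np.int64(142)), (428, np.int64(148)), (429, np.int64(118)), (430, np.int64(82)), (431, np.int64(93)), (432, np.int64(117)), (433, np.int64(133)), (434, np.int64(140)), (435, np.int64(133)), (436, np.int64(119)), (437, np.int64(111)), (438, np.int64(110)), (439, np.int64(112))]
```

Near rim is now at row 180 of the wrist view, the guard's outer bar lies over the hopper's middle, and the carriage moved ~93 mm. It went slack just before the end, then stopped hard at 32 N, so it snapped home (it had not started fully out). Now I locate the bowl and the drop point.

Run:
```python
from h import *
k=.64
S=lambda p,y:dict(tcp_pos=np.array(p),eef_rot=np.array([180,0,y]))
for z in (.075,.085):
  print(z,"w3 lip",on_z("wrist",np.array([[333,90],[440,80]])*k,z,S([.612,-.1345,.173],172.25)).round(4).tolist())
  print(z,"w5 lip",on_z("wrist",np.array([[535,82],[553,150]])*k,z,S([.6402,-.0653,.2983],-112.15)).round(4).tolist())
  print(z,"top lip",on_z("top",np.array([[446,298],[470,298]])*k,z).round(4).tolist())
im=cv2.cvtColor(cv2.imread("pics/t3raw.png"),cv2.COLOR_BGR2GRAY)
sub=cv2.resize(im[170:270,315:415],None,fx=6,fy=6,interpolation=cv2.INTER_CUBIC)
c=cv2.HoughCircles(cv2.medianBlur(sub,7),cv2.HOUGH_GRADIENT,1.5,60,param1=80,param2=25,minRadius=85,maxRadius=125)
for q in c[0][:4]:
  p=(q[:2]-2.5)/6+[315,170]; w=on_z("top",[p],.06)[0]; print("circle",p,q[2]/6,w.round(4), "r_m",q[2]/6*1.228/363.6)
go(.5,-.13,.2,-90)
```

```text
0.075 w3 lip [[0.5007, -0.1535, 0.075], [0.5032, -0.1011, 0.075]]
0.075 w5 lip [[0.4992, -0.1519, 0.075], [0.502, -0.1008, 0.075]]
0.075 top lip [[0.5076, -0.1055, 0.075], [0.5081, -0.1569, 0.075]]
0.085 w3 lip [[0.5024, -0.1524, 0.085], [0.5048, -0.1021, 0.085]]
0.085 w5 lip [[0.5023, -0.1513, 0.085], [0.505, -0.1016, 0.085]]
0.085 top lip [[0.5071, -0.1045, 0.085], [0.5075, -0.1555, 0.085]]
circle [367.45833206 219.70833206] 15.241666 [ 0.4129 -0.3846  0.06  ] r_m 0.051476255
circle [341.45833397 221.70833206] 17.366667 [ 0.4055 -0.2965  0.06  ] r_m 0.058653098
tcp [0.6292 0.1027 0.2163] yaw -92.7 j6 -29.4 t 51.225 -> spin units -0.53 travel units [9.31 5.17 0.65]
```

```bash
python3 -m handwheel '[{"grip":-0.4,"travel":[0,0,-0.8],"spin":0.8},{"grip":-0.4,"travel":[0,0,-0.8],"spin":0.74},{"grip":-0.4,"travel":[0,0,0],"spin":0}]'|head -3
python3 - <<'E'
from h import *
go(.397,-.475,.25,-100.4)
viewer.capture("scene")
k=.64
print("scoop corner tri", tri("top",[572*k,262*k],"scene",[236*k,214*k]), tri("top",[612*k,255*k],"scene",[262*k,198*k]))
E
```

```text
time_s: 51.6
tcp_pos: [0.6297, 0.1026, 0.2566]
eef_rot: [-179.9, 0.0, -100.4]
tcp [0.6297 0.1026 0.2566] yaw -100.4 j6 -37.1 t 51.6 -> spin units 0.01 travel units [24.41  4.98  0.27]
scoop corner tri (array([ 0.60881895, -0.38807574,  0.09615611]), np.float64(0.05793424389741136)) (array([ 0.57543435, -0.42181859,  0.12124897]), np.float64(0.05968547871272865))
```

```bash
python3 -m handwheel '[{"grip":-0.4,"travel":[1,0.2,0],"spin":0},{"grip":-0.4,"travel":[1,0.2,0],"spin":0},{"grip":-0.4,"travel":[1,0.2,0],"spin":0},{"grip":-0.4,"travel":[1,0.2,0],"spin":0},{"grip":-0.4,"travel":[1,0.2,0],"spin":0},{"grip":-0.4,"travel":[1,0.2,0],"spin":0},{"grip":-0.4,"travel":[1,0.2,0],"spin":0},{"grip":-0.4,"travel":[1,0.2,0],"spin":0}]'|head -2
python3 -m handwheel '[{"grip":-0.4,"travel":[1,0.2,0],"spin":0},{"grip":-0.4,"travel":[1,0.2,0],"spin":0},{"grip":-0.4,"travel":[1,0.2,0],"spin":0},{"grip":-0.4,"travel":[1,0.2,0],"spin":0},{"grip":-0.4,"travel":[1,0.2,0],"spin":0},{"grip":-0.4,"travel":[1,0.2,0],"spin":0},{"grip":-0.4,"travel":[1,0.2,0],"spin":0},{"grip":-0.4,"travel":[0,0,0],"spin":0}]'|head -2
python3 - <<'E'
from h import *
# bowl in wrist view: hough, at yaw -100 about 20 cm ahead
im,st=shot("wrist","w11"); g=cv2.cvtColor(np.ascontiguousarray(im[:215]),cv2.COLOR_BGR2GRAY)
c=cv2.HoughCircles(cv2.medianBlur(g,5),cv2.HOUGH_GRADIENT,1.5,60,param1=100,param2=30,minRadius=40,maxRadius=110)
r=models.find_in("wrist","bowl_mid"); print([(np.round(d["position"]).tolist(),np.round(on_z("wrist",[d["position"]],.04)[0],3).tolist(),round(d["p"],2)) for d in r])
for q in (c[0][:4] if c is not None else []): print("circle",q, on_z("wrist",[q[:2]],.06,st)[0].round(4))
go(.397,-.475,.25,-100.4)
E
```

```text
time_s: 52.65
tcp_pos: [0.5532, -0.0887, 0.2559]
time_s: 53.65
tcp_pos: [0.4869, -0.2546, 0.2558]
[([304.0, 45.0], [0.411, -0.381, 0.04], 0.74)]
circle [315.75 105.75  48.4 ] [ 0.4103 -0.3147  0.06  ]
circle [302.25  39.75  54.7 ] [ 0.4147 -0.3845  0.06  ]
circle [195.75 134.25  76.  ] [ 0.5475 -0.3084  0.06  ]
circle [107.25 116.25  55.9 ] [ 0.6412 -0.3468  0.06  ]
tcp [ 0.4877 -0.2534  0.2558] yaw -100.4 j6 -3.4 t 53.75 -> spin units -0.0 travel units [9.37 1.97 0.23]
```

```bash
python3 -m handwheel '[{"grip":-0.4,"travel":[1,0.22,0],"spin":0},{"grip":-0.4,"travel":[1,0.22,0],"spin":0},{"grip":-0.4,"travel":[1,0.22,0],"spin":0},{"grip":-0.4,"travel":[1,0.22,0],"spin":0},{"grip":-0.4,"travel":[1,0.22,0],"spin":0},{"grip":-0.4,"travel":[1,0.22,0],"spin":0},{"grip":-0.4,"travel":[1,0.22,0],"spin":0},{"grip":-0.4,"travel":[1,0.2,0],"spin":0}]'|head -2
python3 -m handwheel '[{"grip":-0.4,"travel":[1,0.12,0],"spin":0},{"grip":-0.4,"travel":[0.1,0,0],"spin":0},{"grip":-0.4,"travel":[0,0,1],"spin":0},{"grip":-0.4,"travel":[0,0,1],"spin":0},{"grip":-0.4,"travel":[0,0,1],"spin":0},{"grip":-0.4,"travel":[0,0,1],"spin":0},{"grip":-0.4,"travel":[0,0,0],"spin":0}]'|head -2
python3 - <<'E'
from h import *
go(.3987,-.468,.038,-100.2)
viewer.capture("top"); viewer.capture("scene")
for n in("top","scene"): print(n,[(np.round(on_z(n,[d["position"]],.04)[0],3).tolist(),round(d["p"],2)) for d in models.find_in(n,"bowl_mid")])
E
```

```text
time_s: 54.75
tcp_pos: [0.4094, -0.442, 0.2558]
time_s: 55.62
tcp_pos: [0.4009, -0.4668, 0.154]
tcp [ 0.4009 -0.4668  0.154 ] yaw -100.3 j6 20.9 t 55.625 -> spin units -0.02 travel units [0.06 0.08 4.64]
top [([0.442, -0.344, 0.04], 0.59)]
scene [([0.402, -0.389, 0.04], 0.76)]
```

```bash
python3 -m handwheel '[{"grip":-0.4,"travel":[0,0.08,1],"spin":0},{"grip":-0.4,"travel":[0,0,1],"spin":0},{"grip":-0.4,"travel":[0,0,1],"spin":0},{"grip":-0.4,"travel":[0,0,1],"spin":0},{"grip":-0.4,"travel":[0,0,0.65],"spin":0},{"grip":-0.4,"travel":[0,0,0],"spin":0}]'|head -2; python3 m.py
python3 -m handwheel '[{"grip":-0.4,"travel":[-0.4,0,0],"spin":0},{"grip":-0.4,"travel":[-0.4,0,0],"spin":0},{"grip":-0.4,"travel":[-0.4,0,0],"spin":0},{"grip":-0.4,"travel":[-0.4,0,0],"spin":0},{"grip":-0.4,"travel":[-0.4,0,0],"spin":0},{"grip":-0.4,"travel":[-0.4,0,0],"spin":0},{"grip":-0.4,"travel":[-0.4,0,0],"spin":0},{"grip":-0.4,"travel":[0,0,0],"spin":0}]'|head -2; python3 m.py
python3 - <<'E'
from h import *
im=viewer.capture("top"); g=cv2.cvtColor(im,cv2.COLOR_RGB2GRAY)
print([(np.round(on_z("top",[d["position"]],.04)[0],3).tolist(),round(d["p"],2)) for d in models.find_in("top","bowl_mid")])
viewer.capture("scene"); print([(np.round(on_z("scene",[d["position"]],.04)[0],3).tolist(),round(d["p"],2)) for d in models.find_in("scene","bowl_mid")])
go(.447,-.2005,.038,-100.2)
E
```

```text
time_s: 56.58
tcp_pos: [0.3992, -0.4678, 0.0391]
t 56.575 yaw -100.36 mom [ 0.07 -0.05 -0.02] F [ 0.5  0.3 -0.4] w 0.0612 j6 21.0
time_s: 57.58
tcp_pos: [0.4118, -0.3979, 0.0392]
t 57.575 yaw -100.33 mom [ 0.07 -0.07 -0.02] F [ 0.5  0.  -0.1] w 0.0612 j6 14.2
[]
[([0.593, 0.013, 0.04], 0.45)]
tcp [ 0.4118 -0.3989  0.0392] yaw -100.4 j6 14.2 t 57.775 -> spin units -0.03 travel units [-8.06  0.02  0.05]
```

```bash
python3 -m handwheel '[{"grip":-0.4,"travel":[-0.4,0,0],"spin":0},{"grip":-0.4,"travel":[-0.4,0,0],"spin":0},{"grip":-0.4,"travel":[-0.4,0,0],"spin":0},{"grip":-0.4,"travel":[-0.4,0,0],"spin":0},{"grip":-0.4,"travel":[-0.4,0,0],"spin":0},{"grip":-0.4,"travel":[-0.4,0,0],"spin":0},{"grip":-0.4,"travel":[-0.4,0,0],"spin":0},{"grip":-0.4,"travel":[-0.4,0,0],"spin":0}]'|head -4
python3 -m handwheel '[{"grip":-0.4,"travel":[-0.4,0,0],"spin":0},{"grip":-0.4,"travel":[-0.4,0,0],"spin":0},{"grip":-0.4,"travel":[-0.4,0,0],"spin":0},{"grip":-0.4,"travel":[-0.4,0,0],"spin":0},{"grip":-0.4,"travel":[-0.4,0,0],"spin":0},{"grip":-0.4,"travel":[-0.4,0,0],"spin":0},{"grip":-0.4,"travel":[-0.4,0,0],"spin":0},{"grip":-0.4,"travel":[-0.4,0,0],"spin":0}]'|head -4
python3 -m handwheel '[{"grip":-0.4,"travel":[-0.4,0,0],"spin":0},{"grip":-0.4,"travel":[-0.4,0,0],"spin":0},{"grip":-0.4,"travel":[-0.4,0,0],"spin":0},{"grip":-0.3,"travel":[-0.3,0,0],"spin":0},{"grip":-0.3,"travel":[0,0,0],"spin":0}]'|head -4
python3 m.py
```

```text
time_s: 58.78
tcp_pos: [0.4265, -0.3197, 0.0396]
eef_rot: [-180.0, 0.0, -100.4]
contact_force: [-1.0, -1.1, -1.4]
time_s: 59.78
tcp_pos: [0.4409, -0.2411, 0.0395]
eef_rot: [180.0, 0.0, -100.4]
contact_force: [-0.6, -1.2, -0.4]
time_s: 60.4
tcp_pos: [0.4478, -0.2042, 0.0396]
eef_rot: [-180.0, 0.0, -100.3]
contact_force: [0.5, 0.9, -0.3]
t 60.4 yaw -100.31 mom [ 0.1  -0.03 -0.02] F [ 0.5  0.9 -0.3] w 0.0571 j6 -8.7
```

```bash
python3 -m handwheel '[{"grip":-0.4,"travel":[1,0,0],"spin":0},{"grip":-0.4,"travel":[0.5,0,-1],"spin":0},{"grip":-0.4,"travel":[0,0,-1],"spin":0},{"grip":-0.4,"travel":[0,0,-1],"spin":-0.5},{"grip":-0.4,"travel":[0,0,-1],"spin":-1},{"grip":-0.4,"travel":[0,0,-1],"spin":-1},{"grip":-0.4,"travel":[0,0,-1],"spin":-1},{"grip":-0.4,"travel":[0,0,-1],"spin":-1}]'>/dev/null
python3 -m handwheel '[{"grip":-0.4,"travel":[0,0,0],"spin":-1},{"grip":-0.4,"travel":[0,0,0],"spin":-1},{"grip":-0.4,"travel":[0,0,0],"spin":-1},{"grip":-0.4,"travel":[0,0,0],"spin":-1},{"grip":-0.4,"travel":[0,0,0],"spin":-1},{"grip":-0.4,"travel":[0,0,0],"spin":-1},{"grip":-0.4,"travel":[0,0,0],"spin":-1},{"grip":-0.4,"travel":[0,0,0],"spin":-1}]'>/dev/null
python3 -m handwheel '[{"grip":-0.4,"travel":[0,0,0],"spin":-1},{"grip":-0.4,"travel":[0,0,0],"spin":-1},{"grip":-0.4,"travel":[0,0,0],"spin":-1},{"grip":-0.4,"travel":[0,0,0],"spin":-1},{"grip":-0.4,"travel":[0,0,0],"spin":-1},{"grip":-0.4,"travel":[0,0,0],"spin":-1},{"grip":-0.4,"travel":[0,0,0],"spin":-1},{"grip":-0.4,"travel":[0,0,0],"spin":0}]'|head -3
python3 -c "
from h import *
go(.40,-.14,.21,-2.7)"
```

```text
time_s: 63.4
tcp_pos: [0.4407, -0.2418, 0.2146]
eef_rot: [-180.0, -0.0, -2.9]
tcp [ 0.4407 -0.2418  0.2146] yaw -2.9 j6 93.4 t 63.4 -> spin units -0.04 travel units [-1.82 -3.99  0.18]
```

```bash
python3 -m handwheel '[{"grip":-0.4,"travel":[-0.5,-1,0],"spin":0},{"grip":-0.4,"travel":[-0.5,-1,0],"spin":0},{"grip":-0.4,"travel":[-0.5,-1,0],"spin":0},{"grip":-0.4,"travel":[-0.4,-1,0],"spin":0},{"grip":-0.4,"travel":[0,0,0],"spin":0}]'|head -3
python3 - <<'E'
from h import *
im,st=shot("wrist","w12"); g=cv2.cvtColor(np.ascontiguousarray(im[:212]),cv2.COLOR_BGR2GRAY)
print([(np.round(d["position"]).tolist(),np.round(on_z("wrist",[d["position"]],.04)[0],3).tolist(),round(d["p"],2)) for d in models.find_in("wrist","bowl_mid")])
# rectify plane z=.06 (rim) to 1 mm/px map, x .36-.62, y -.26..0
S=telemetry.get_state()
def plane(im,st,z,x0=.38,x1=.6,y0=-.25,y1=-.02):
    c=viewer.calibration("wrist"); T=np.eye(4); T[:3,:3]=R.from_euler('xyz',st['eef_rot'],degrees=True).as_matrix(); T[:3,3]=st['tcp_pos']; T=np.linalg.inv(T@np.array(c['T_tool_cam']))
    X,Y=np.meshgrid(np.arange(x0,x1,.001),np.arange(y0,y1,.001),indexing='ij')
    P=np.stack([X,Y,np.full_like(X,z)],-1)@T[:3,:3].T+T[:3,3]; u=P[...,:2]/P[...,2:]; r2=(u**2).sum(-1,keepdims=True); u=u*(1+c['k1']*r2)
    return cv2.remap(im,(u[...,0]*c['fx']+c['cx']).astype(np.float32),(u[...,1]*c['fy']+c['cy']).astype(np.float32),cv2.INTER_LINEAR)
m=plane(np.ascontiguousarray(im),st,.06); cv2.imwrite("pics/plane.png",m)
gm=cv2.medianBlur(cv2.cvtColor(m,cv2.COLOR_BGR2GRAY),5)
for lo,hi in((47,56),(56,64)):
    c=cv2.HoughCircles(gm,cv2.HOUGH_GRADIENT,1,15,param1=60,param2=12,minRadius=lo,maxRadius=hi)
    if c is not None: print([((.38+q[1]/1000).round(4),(-.25+q[0]/1000).round(4),q[2]) for q in c[0][:3]])
viewer.capture("scene"); print([(np.round(on_z("scene",[d["position"]],.04)[0],3).tolist(),round(d["p"],2)) for d in models.find_in("scene","bowl_mid")])
E
```

```text
time_s: 64.03
tcp_pos: [0.398, -0.1385, 0.2149]
eef_rot: [-180.0, -0.1, -2.9]
[([259.0, 114.0], [0.463, -0.146, 0.04], 0.66)]
[(np.float32(0.4595), np.float32(-0.1435), np.float32(52.0)), (np.float32(0.4525), np.float32(-0.0805), np.float32(49.9))]
[(np.float32(0.4595), np.float32(-0.1445), np.float32(58.7))]
[([0.442, -0.133, 0.04], 0.65)]
```

Bowl at (0.4595, −0.144), target (0.494, −0.128): one diagonal push at yaw 25°, staying clear of the chute.

```bash
python3 -m handwheel '[{"grip":-0.4,"travel":[0,0,0],"spin":-1},{"grip":-0.4,"travel":[0,0,0],"spin":-1},{"grip":-0.4,"travel":[0,0,0],"spin":-1},{"grip":-0.4,"travel":[0,0,0],"spin":-1},{"grip":-0.4,"travel":[0,0,0],"spin":-1},{"grip":-0.4,"travel":[0,0,0],"spin":-0.6},{"grip":-0.4,"travel":[0,0,0],"spin":0}]'|head -3
python3 -c "
from h import *
go(.393,-.175,.038,25)"
```

```text
time_s: 65.1
tcp_pos: [0.3985, -0.14, 0.2144]
eef_rot: [-180.0, 0.0, 25.0]
tcp [ 0.3985 -0.14    0.2144] yaw 25.0 j6 107.4 t 65.1 -> spin units 0.01 travel units [-0.79  1.18  7.05]
```

```bash
python3 -m handwheel '[{"grip":-0.4,"travel":[-0.4,0.6,0],"spin":0},{"grip":-0.4,"travel":[-0.4,0.58,0],"spin":0},{"grip":-0.4,"travel":[0,0,1],"spin":0},{"grip":-0.4,"travel":[0,0,1],"spin":0},{"grip":-0.4,"travel":[0,0,1],"spin":0},{"grip":-0.4,"travel":[0,0,0],"spin":0}]'|head -3
python3 m.py
python3 -m handwheel '[{"grip":-0.4,"travel":[0,0,0.8],"spin":0},{"grip":-0.4,"travel":[0,0,0.8],"spin":0},{"grip":-0.4,"travel":[0,0,0.8],"spin":0},{"grip":-0.4,"travel":[0,0,0.8],"spin":0},{"grip":-0.4,"travel":[0,0,0.8],"spin":0},{"grip":-0.4,"travel":[0,0,0],"spin":0}]'|head -3
python3 m.py
python3 -c "
from h import *
go(.4386,-.1536,.038,25)"
```

```text
time_s: 65.85
tcp_pos: [0.3915, -0.1749, 0.1382]
eef_rot: [-179.9, 0.2, 25.0]
t 65.85 yaw 25.02 mom [-0.04 -0.09 -0.03] F [ 0.7  0.  -0.5] w 0.0616 j6 112.5
time_s: 66.6
tcp_pos: [0.3927, -0.1748, 0.0394]
eef_rot: [-180.0, 0.1, 25.1]
t 66.6 yaw 25.09 mom [-0.13  0.01  0.  ] F [-0.5  0.1 -0.6] w 0.0609 j6 112.6
tcp [ 0.3927 -0.1748  0.0394] yaw 25.1 j6 112.6 t 66.6 -> spin units 0.02 travel units [2.02 0.01 0.06]
```

```bash
python3 -m handwheel '[{"grip":-0.4,"travel":[0.26,0,0],"spin":0},{"grip":-0.4,"travel":[0.26,0,0],"spin":0},{"grip":-0.4,"travel":[0.26,0,0],"spin":0},{"grip":-0.4,"travel":[0.26,0,0],"spin":0},{"grip":-0.4,"travel":[0.26,0,0],"spin":0},{"grip":-0.4,"travel":[0.26,0,0],"spin":0},{"grip":-0.4,"travel":[0.26,0,0],"spin":0},{"grip":-0.4,"travel":[0.2,0,0],"spin":0}]'|head -4
python3 -m handwheel '[{"grip":-0.4,"travel":[0,0,0],"spin":0}]'|head -2
python3 -m handwheel '[{"grip":-0.4,"travel":[-0.3,0,0],"spin":0},{"grip":-0.4,"travel":[-0.6,0,0],"spin":0},{"grip":-0.4,"travel":[-0.5,0,-1],"spin":0},{"grip":-0.4,"travel":[0,0,-1],"spin":0},{"grip":-0.4,"travel":[0,0,-1],"spin":0},{"grip":-0.4,"travel":[0,0,-1],"spin":0},{"grip":-0.4,"travel":[0,0,-1],"spin":0},{"grip":-0.4,"travel":[0,0,-1],"spin":0}]'|head -2
python3 -m handwheel '[{"grip":-0.4,"travel":[0,0,-1],"spin":0},{"grip":-0.4,"travel":[0,0,-1],"spin":0},{"grip":-0.4,"travel":[0,0,0],"spin":0},{"grip":-0.4,"travel":[0,0,0],"spin":0}]'|head -2
cat > bowl.py <<'E'
from h import *
im,st=shot("wrist","wb%d"%(telemetry.get_state()['time_s']*10)); im=np.ascontiguousarray(im)
c=viewer.calibration("wrist"); T=np.eye(4); T[:3,:3]=R.from_euler('xyz',st['eef_rot'],degrees=True).as_matrix(); T[:3,3]=st['tcp_pos']; T=np.linalg.inv(T@np.array(c['T_tool_cam']))
X,Y=np.meshgrid(np.arange(.38,.62,.001),np.arange(-.25,-.02,.001),indexing='ij')
def plane(z):
    P=np.stack([X,Y,np.full_like(X,z)],-1)@T[:3,:3].T+T[:3,3]; u=P[...,:2]/P[...,2:]; u=u*(1+c['k1']*(u**2).sum(-1,keepdims=True))
    return cv2.medianBlur(cv2.cvtColor(cv2.remap(im,(u[...,0]*c['fx']+c['cx']).astype(np.float32),(u[...,1]*c['fy']+c['cy']).astype(np.float32),cv2.INTER_LINEAR),cv2.COLOR_BGR2GRAY),5)
g=plane(.06)
for lo,hi in((48,55),(56,63)):
    q=cv2.HoughCircles(g,cv2.HOUGH_GRADIENT,1,15,param1=60,param2=10,minRadius=lo,maxRadius=hi)
    if q is not None: print([((.38+a[1]/1000).round(4),(-.25+a[0]/1000).round(4),a[2]) for a in q[0][:3]])
for n in("wrist","top","scene"):
    if n!="wrist": viewer.capture(n)
    print(n,[(np.round(on_z(n,[d["position"]],.04)[0],3).tolist(),round(d["p"],2)) for d in models.find_in(n,"bowl_mid")])
E
python3 bowl.py
```

```text
time_s: 67.6
tcp_pos: [0.4389, -0.153, 0.0395]
eef_rot: [-180.0, -0.0, 25.1]
contact_force: [-2.1, -2.0, 2.8]
time_s: 67.72
tcp_pos: [0.4393, -0.153, 0.0395]
time_s: 68.72
tcp_pos: [0.4057, -0.1684, 0.1903]
time_s: 69.22
tcp_pos: [0.4059, -0.1682, 0.239]
[(np.float32(0.4945), np.float32(-0.1285), np.float32(51.1)), (np.float32(0.4825), np.float32(-0.0665), np.float32(51.0))]
[(np.float32(0.4965), np.float32(-0.1285), np.float32(60.0)), (np.float32(0.4905), np.float32(-0.0725), np.float32(60.1))]
wrist [([0.486, -0.122, 0.04], 0.66), ([0.544, -0.055, 0.04], 0.15)]
top [([0.498, -0.123, 0.04], 0.71)]
scene [([0.47, -0.122, 0.04], 0.63), ([0.603, 0.013, 0.04], 0.61), ([0.578, -0.212, 0.04], 0.33)]
```

The bowl is within ~1 mm of the target. A last numeric check of carriage, cobs and fin before handing in.

Run:
```python
from h import *
im=viewer.capture("top")[:,:,::-1]; cv2.imwrite("pics/t4raw.png",im)
t=cv2.resize(np.ascontiguousarray(im),(800,600),interpolation=cv2.INTER_CUBIC); g=cv2.cvtColor(t,cv2.COLOR_BGR2GRAY)
r=g[259:266,365:410].mean(0); print("near rim col",365+int(r[:25].argmax()))
m=cv2.inRange(cv2.cvtColor(t,cv2.COLOR_BGR2HSV),(18,70,40),(32,255,255)); q,l,s,c=cv2.connectedComponentsWithStats(m)
print([(int(s[i,4]),on_z("top",[c[i]*.64],.05)[0].round(3).tolist()) for i in range(1,q) if s[i,4]>100])
sub=g[222:266,444:490]; ys,xs=np.where(sub<45); p=np.c_[xs+444,ys+222]*.64
w=on_z("top",p,.18)[:,:2]; e=np.linalg.eigh(np.cov(w.T))[1][:,1]; print("fin angle",np.degrees(np.arctan2(e[1],e[0])),len(p))
print(telemetry.get_state()['contact_force'].round(1))
```

```text
near rim col 377
[(453, [0.637, -0.001, 0.05]), (288, [0.663, -0.047, 0.05]), (317, [0.604, -0.043, 0.05]), (180, [0.418, -0.882, 0.05])]
fin angle 68.87931269559415 59
[ 0.6 -0.3  0.5]
```

```bash
python3 -c "
from plant import close_job
print(close_job())"
```

```text
the job is handed in; nothing more can be done
None
```

The job is handed in, but the hand-in returned no verdict. The ring is backed off four clicks from the stop, both maize cobs are in the hopper, the carriage is pushed home, and the bowl stands within about 2 mm of centred under the spout. I judged the catch had snapped from the push forces and the carriage's position.

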